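Press the freshly glued mini albums

TASK

The mini albums standing on the cutting mat have just been glued; clamp all of them in the book press to dry. Squeeze the thumb button on the sliding jaw's grip and, keeping it in, draw the jaw back; stand every album upright on the bed with its covers facing the jaws, take the pressing board off its hook and stand it upright between the last album and the jaw's sprung pad, then slide the jaw up with the button held in until the row is squeezed tight together and the pad is pushed well back on its springs. Let the button go so that the jaw locks and keeps the row squeezed, and leave the glue jar, the tape roll and the stamp where they are.

Things in the scene. Friction and masses are not known exactly. Their poses are not given: they have to be found in the camera images.
- press: Book press on the mat, fixed to the table: a base 410 mm long (local y), 130 mm wide (local x), with a wooden bed (two strips, a 20 mm slot between them) whose top is 28 mm above the table and a 6 mm high lip along each long edge. Origin: centre of the underside. At its -y end stands the fixed jaw, a wooden block 84 mm wide, 20 mm thick, its top 116 mm above the table. The sliding jaw runs along local y.
- bed_end (a point): Point on the bed's top at the foot of the fixed jaw's inner face, in the middle of the bed; 185 mm from the press origin towards -y. The axes are those of the press.
- jaw (a joint): Sliding jaw: gap in m from the fixed jaw to the pad's face when the pad is not pushed in, 0 to 0.285, growing to the press's +y. Notches 4 mm apart lock it unless the button is in 5 mm or more; let go, it locks in the nearest notch, and a loaded pad may first push it back up to 5 mm. Unlocked it has 5 N of drag and stays put; the row adds up to 5 N, the springs up to 11 N.
- jaw_grip (a point): Middle of the sliding jaw's upright grip block at the height of the button's centre, 84 mm above the table. The block is 30 mm wide across the rail (local x), 34 mm long along it (y); its top is 107 mm above the table, free above and on both x sides. It stands 55 mm behind (+y of) the pad's face at rest. Axes as the press.
- button_face (a point): Middle of the outer face of the thumb button, which stands 11 mm out of the +x side of the grip block (20 mm along y, 22 mm high). Pinching the block across x, one finger on this button and the other on the block's -x side, presses it in: 41 mm wide over block and button at rest, 33 mm when fully in.
- release (a joint): Thumb button travel in m: 0 = out (jaw locked in a notch), about 0.003 = resting on a tooth (not yet locked), 0.008 = fully in (jaw free). Spring of 6 N at rest, 9 N fully in.
- pad (a joint): How far in m the jaw's cork-faced sprung pad is pushed back towards its jaw: 0 = free, 0.013 = its stop. Its springs push with 6 N at the start, 11 N at the stop, more than it takes to slide the whole row along the bed.
- pad_face (a point): Centre of the sprung pad's face, 69 mm above the table; the pad is 70 mm wide (x), 70 mm high, and faces the press's -y, towards the fixed jaw. Axes as the press.
- board: Pressing board of plywood, 80 mm wide (its x), 20 mm thick (its y), 92 mm high (its z), about 0.11 kg, origin at the centre of its lower edge. A slot 24 mm wide and 26 mm high goes through its thickness, its top edge 14 mm below the board's top; it hangs by it from the hook.
- board_slot (a point): Centre of the board's slot, 65 mm above its lower edge.
- stand: Steel hook stand, fixed to the table: a round foot, a 14 mm post 214 mm high at the origin (underside centre), and a round 7 mm hook arm that leaves the post at 200 mm height towards the stand's -x. The arm is level for 76 mm, then its tip rises so that it ends 84 mm out with its top 10 mm above the arm's top. The board hangs about 50 mm out from the post, so lift it 13 to 17 mm and draw it off along the stand's -x.
- album1: Mini album with stiff, smooth covers, 32 mm thick (its y, cover to cover), 58 mm wide (its x, spine at -x), 66 mm high, 0.06 to 0.18 kg, standing on its lower edge on the mat; origin at the centre of its underside. May be absent.
- album2: Mini album with stiff, smooth covers, 34 mm thick (its y, cover to cover), 58 mm wide (its x, spine at -x), 66 mm high, 0.06 to 0.18 kg, standing on its lower edge on the mat; origin at the centre of its underside. May be absent.
- album3: Mini album with stiff, smooth covers, 36 mm thick (its y, cover to cover), 58 mm wide (its x, spine at -x), 66 mm high, 0.06 to 0.18 kg, standing on its lower edge on the mat; origin at the centre of its underside. May be absent.
- album4: Mini album with stiff, smooth covers, 38 mm thick (its y, cover to cover), 58 mm wide (its x, spine at -x), 66 mm high, 0.06 to 0.18 kg, standing on its lower edge on the mat; origin at the centre of its underside. May be absent.
- album5: Mini album with stiff, smooth covers, 40 mm thick (its y, cover to cover), 58 mm wide (its x, spine at -x), 66 mm high, 0.06 to 0.18 kg, standing on its lower edge on the mat; origin at the centre of its underside. May be absent.
- glue: Glue jar, 60 mm across, 75 mm high: bystander.
- tape: Roll of tape lying flat, 72 mm across, 18 mm high: bystander.
- stamp: Wooden stamp 55 by 40 mm with a turned knob, 60 mm high: bystander.
Not all that is in view belongs to the job. Leave any blue look-alike of the album1 alone.

How it is judged:
By the outcome, as a careful person would: the job done as asked, in the order asked, and still so for the second after the job is handed in, with the robot touching nothing.
Of album1, album2, album3, album4, album5 only 3 to 5 are there at a start; the rules pass over those that are not, and their reading is None.
At some moment in a run one of album1, album2, album3, album4, album5 may be knocked a few centimetres aside while the robot is not near it.
Once in a run the grip may slacken for a moment while it holds something.
It also fails if it takes over 210 s, if anything falls off the work surface, if the arm or the gripper's body presses on something with over 40 N, if the wrist force passes 120 N, or if a joint passes its speed limit or range.

ROBOT

A 7-joint arm with a two-finger parallel gripper is mounted at the origin on the work surface. World frame = base frame: x ahead of the robot, y to its left, z up, the work surface at z = 0. Lengths are in m, angles in rad, forces in N, time in s.
With the tool pointing down it reaches from about 0.4 to 0.925 m from the base axis. Payload 4.1 kg.
Tool frame: the origin (TCP) lies between the finger pads; the fingertips stand 25 mm ahead of it and the grasp point (between the pads) lies 6 mm ahead of it; z points along the fingers, y is the line along which they close (so a half turn about z gives the same grasp; the last joint's range is limited). The gripper opens to 85 mm and grips with 20 to 120 N. Pads are 22 mm wide; open, the fingers measure 114 mm over their backs; the gripper's body (76 mm by 85 mm) begins 54 mm behind the grasp point. The pads swing forward as they close: fully open they stand 13 mm farther back than shut.
Start: joints at [-1.253, 0.398, 0.045, 1.537, -0.019, 1.207, -0.051], TCP at [0.263, 0.594, 0.256] pointing down, gripper open.
Joint ranges: [-2.82, 2.82], [-0.49, 2.23], [-1.37, 1.46], [0, 2.46], [-1.36, 4.5], [0.23, 2], [-2.94, 2.94]. Speed limits (rad/s): [2.57, 2.57, 3.14, 3.14, 3.14, 3.14, 3.14].

INTERFACE

Orientations are given as a unit quaternion [w, x, y, z].
In Python, from station import arm gives the robot as it stands.
- The arm moves only by the tool carry_out, never from a script. Its argument "moves" is a list of rows, each an object with "hand": the opening, from 0 (shut) to 1 (fully open); "dp": the shift along the tool's x, y, z in units of 0.2 m (1.0 is 0.2 m), a list of three; "rot": the turn, a rotation vector about the tool's x, y, z in units of pi/2 rad (1.0 is pi/2 rad), a list of three. A call has 1 to 8 rows; each row is the pose to reach, as a shift and turn from the pose commanded when the call began, along the tool's axes at that moment; what a row does not reach only later rows make up. A row lasts 1/8 s, in which the tool goes at most 62.5 mm and 10.7 degrees, less where a joint would pass 70% of its speed; a pose out of reach is approached as far as the arm can. A call with a number of a shift or a turn outside -1 to 1 is refused whole. A call with a gripper value outside its range is refused whole. The fingers move at their own pace and stop on an object; the grip force is fixed at half the most. Time passes only in rows, so rows that repeat a pose let the fingers close. It gives the time, the measured TCP pose, the force, the opening and the grip force at its end, in the units of the state.
- arm.read_state(): the state, without advancing time (a new reading comes with each control period).
- arm.read_camera(name): name is "side" or "top" or "wrist"; returns the picture (384x512x3 uint8, red, green, blue); there is no depth.
- arm.get_calibration(name): a dict with "intrinsics" (3x3 intrinsics, pixels), "eye" and "orientation" of the camera in the world. Camera axes: x right, y down, z forward; pixel columns grow to the right and rows downward; lengths in m; the calibration is good to about 2 mm. A picture is of the moment at which its call begins: read the wrist's pose just before it. get_calibration takes no time and is no camera call; for the wrist camera it gives the pose at the moment of the call.
- arm.job_done(): hands the job in; it is judged then, once.
Trained networks look in the newest picture that a camera, given by its name, has taken for a name from the list of things; names that differ only in an ending like _2 or _b are one class to them, and where a whole thing is asked for, a point or a joint stands for the part that bears it (a point fixed in the world has none). Each returns a list of dicts, best first, with "conf" (0 to 1); they miss things now and then, are a little off and sometimes report something else, mostly with a low value. They report only what shows in the picture. A call takes as long as a camera call. They do not tell look-alikes from the thing itself.
- arm.silhouettes(camera, name): "pixels" (384x512 bool, what is visible of it) and "at" ([column, row] in pixels, amid what is visible of it).
- arm.mark_of(camera, name): "at" ([column, row] in pixels: a listed point, or the origin of a listed thing).
The state is a dict: "time": time; "joints": joint angles; "joint_vel": joint speeds; "effort": joint torques, N m; "ee_pos": TCP position; "eef_rot": TCP orientation; "contact_force": force on the tool from outside, world axes, zero at the start; "wrist_torque": the same for the moment, N m; "width": finger opening in m; "grip_force": force on a finger pad.
Only numpy, scipy, OpenCV 4.12 (cv2) and the standard library are available. Lean on these libraries where they do the work, as an engineer would, in place of code of your own. Each camera call takes 0.05 s, during which the arm holds its last target. There are 200 camera calls.

## Working session

There is one attempt and no reset: what is moved stays moved. The work goes in short steps, Python scripts to look and compute and a tool call to move; the robot and the scene stay as the last step left them, time stands still between calls to the robot, and variables do not carry over. Pictures are saved under pics/ and viewed, at most 14 in all, crops included, and the job is handed in when it is done.

Besides the shell and the picture viewer there is one more tool, called after "Request:" as name(argument=value, ...) on one line, values as JSON. carry_out: Moves the arm, as the interface text tells. Shifts and turns lie within -1 to 1; 1 stands for 0.2 m of shift or pi/2 rad of turn. Its arguments: {"type":"object","properties":{"moves":{"type":"array"}},"required":["moves"]}

```bash
mkdir -p pics; ls
cat > h.py <<'E'
import numpy as np, cv2
from scipy.spatial.transform import Rotation as R
from station import arm
def rot(q): return R.from_quat([q[1],q[2],q[3],q[0]]).as_matrix()
def shot(n,f=None):
    c=arm.get_calibration(n); im=arm.read_camera(n)
    if f: cv2.imwrite('pics/'+f,im[:,:,::-1])
    return im,c
def ray(c,p):
    d=np.linalg.inv(c['intrinsics'])@[p[0],p[1],1]; d=rot(c['orientation'])@d
    return np.array(c['eye']),d/np.linalg.norm(d)
def atz(c,p,z):
    e,d=ray(c,p); return e+d*(z-e[2])/d[2]
def tri(obs):
    A=np.zeros((3,3));b=np.zeros(3)
    for c,p in obs:
        e,d=ray(c,p);M=np.eye(3)-np.outer(d,d);A+=M;b+=M@e
    return np.linalg.solve(A,b)
def proj(c,X):
    v=np.array(c['intrinsics'])@(rot(c['orientation']).T@(np.array(X)-c['eye'])); return v[:2]/v[2]
E
python3 - <<'E'
from h import *
np.set_printoptions(precision=3,suppress=True)
s=arm.read_state();print({k:np.round(v,3) for k,v in s.items()})
for n in('side','top'):
    im,c=shot(n,n+'0.png');print(n,c)
    cv2.imwrite('pics/'+n+'0.png',im[:,:,::-1])
    for t in ['press','bed_end','jaw_grip','button_face','pad_face','board','board_slot','stand','album1','album2','album3','album4','album5','glue','tape','stamp']:
        r=arm.mark_of(n,t);print(t,[(np.round(x['at']).tolist(),round(x['conf'],2)) for x in r][:5])
a=cv2.imread('pics/side0.png');b=cv2.imread('pics/top0.png')
E
```

```text
pics
{'time': np.float64(0.0), 'joints': array([-1.253,  0.399,  0.045,  1.538, -0.019,  1.207, -0.051]), 'joint_vel': array([-0.002,  0.001, -0.   ,  0.   , -0.   , -0.   , -0.001]), 'effort': array([ -0.   , -47.513,   1.365, -25.421,   0.012,   0.01 ,   0.   ]), 'ee_pos': array([0.263, 0.594, 0.255]), 'eef_rot': array([-0.   ,  0.207,  0.978, -0.001]), 'contact_force': array([ 0.515,  1.043, -0.262]), 'wrist_torque': array([-0.023, -0.027, -0.009]), 'grip_force': np.float64(0.0), 'width': np.float64(0.085)}
side {'intrinsics': array([[366.748,   0.   , 252.859],
       [  0.   , 366.748, 187.621],
       [  0.   ,   0.   ,   1.   ]]), 'eye': array([ 0.073, -0.462,  0.841]), 'orientation': array([-0.368,  0.854, -0.341,  0.14 ])}
press [([282.0, 222.0], 0.76)]
bed_end [([332.0, 256.0], 0.57), ([202.0, 229.0], 0.56)]
jaw_grip [([310.0, 229.0], 0.58)]
button_face []
pad_face [([328.0, 242.0], 0.7)]
board [([322.0, 309.0], 0.93)]
board_slot [([324.0, 292.0], 0.61)]
stand [([334.0, 332.0], 0.83)]
album1 [([199.0, 226.0], 0.98), ([227.0, 243.0], 0.85), ([257.0, 267.0], 0.67), ([269.0, 3
[... 1297 characters left out ...]
, ([249.0, 230.0], 0.59), ([310.0, 238.0], 0.56), ([344.0, 169.0], 0.28)]
album2 [([217.0, 239.0], 0.73), ([284.0, 228.0], 0.64), ([249.0, 230.0], 0.59), ([310.0, 238.0], 0.56), ([344.0, 169.0], 0.28)]
album3 [([217.0, 239.0], 0.73), ([284.0, 228.0], 0.64), ([249.0, 230.0], 0.59), ([310.0, 238.0], 0.56), ([344.0, 169.0], 0.28)]
album4 [([217.0, 239.0], 0.73), ([284.0, 228.0], 0.64), ([249.0, 230.0], 0.59), ([310.0, 238.0], 0.56), ([344.0, 169.0], 0.28)]
album5 [([217.0, 239.0], 0.73), ([284.0, 228.0], 0.64), ([249.0, 230.0], 0.59), ([310.0, 238.0], 0.56), ([344.0, 169.0], 0.28)]
glue [([162.0, 180.0], 0.62)]
tape [([345.0, 168.0], 0.73), ([372.0, 224.0], 0.18)]
stamp [([122.0, 221.0], 0.72)]
```

View pics/side0.png

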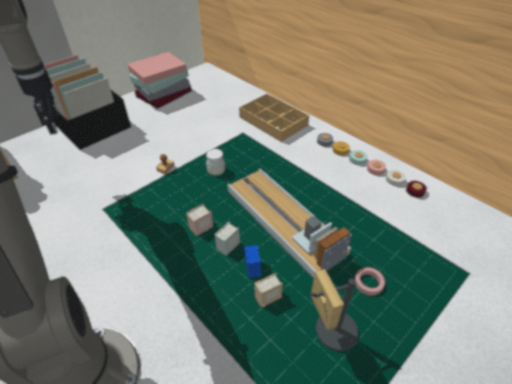

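View pics/top0.png

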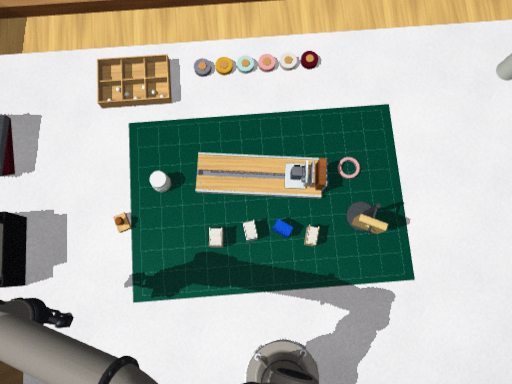

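The side and top views show the three pale albums at top (216,237), (250,230) and (312,236), with the blue look-alike at (284,228). The press has its fixed jaw at (322,172) and its grip at (298,172), the board hangs at (372,223), and the jar, stamp and tape are at (160,181), (122,222) and (348,168).

Candidates for "album" in the top view are (216,237) pale, (250,230) pale, (312,236) pale and (284,228) blue. I choose the three pale ones and leave the blue one out.

Run:
```python
from h import *
np.set_printoptions(precision=3,suppress=True)
st,ct=shot('top');ss,cs=shot('side')
def sil(cam,t):return arm.silhouettes(cam,t)
T=sil('top','album1');S=sil('side','album1')
for x in T:
    m=x['pixels'].astype(np.uint8);col=st[x['pixels']].mean(0)
    r=cv2.minAreaRect(cv2.findContours(m,0,2)[0][0]);print('T',np.round(x['at']),round(x['conf'],2),col.round(),atz(ct,x['at'],.05),r)
for x in S: print('S',np.round(x['at']),round(x['conf'],2),ss[x['pixels']].mean(0).round(),atz(cs,x['at'],.033))
print('grip',tri([(ct,arm.mark_of('top','jaw_grip')[0]['at']),(cs,arm.mark_of('side','jaw_grip')[0]['at'])]))
print('slot',tri([(ct,arm.mark_of('top','board_slot')[0]['at']),(cs,arm.mark_of('side','board_slot')[0]['at'])]))
print('board',tri([(ct,arm.mark_of('top','board')[0]['at']),(cs,arm.mark_of('side','board')[0]['at'])]))
print('stand',atz(ct,arm.mark_of('top','stand')[0]['at'],0),atz(cs,arm.mark_of('side','stand')[0]['at'],0))
for t in('glue','tape','stamp'):print(t,atz(ct,sil('top',t)[0]['at'],.03))
x=sil('top','press')[0]['pixels'];cv2.imwrite('pics/m.png',x*255)
r=cv2.minAreaRect(np.argwhere(x)[:,::-1].astype(np.float32));print(r);print([atz(ct,p,.03) for p in cv2.boxPoints(r)])
print(arm.get_calibration('wrist'))
```

```text
T [310. 237.] 0.68 [201. 195. 179.] [ 0.415 -0.126  0.05 ] ((310.54052734375, 236.2567596435547), (12.329923629760742, 18.741485595703125), 9.462322235107422)
T [282. 227.] 0.59 [ 15.  76. 194.] [ 0.453 -0.04   0.05 ] ((281.8692626953125, 228.3538818359375), (18.48117446899414, 12.403472900390625), 29.744882583618164)
T [250. 229.] 0.52 [206. 208. 201.] [0.456 0.06  0.05 ] ((249.58824157714844, 230.85296630859375), (19.402849197387695, 11.399173736572266), 75.96376037597656)
T [311. 175.] 0.45 [149. 139. 131.] [ 0.616 -0.15   0.05 ] ((312.0, 174.0), (22.0, 4.0), 90.0)
S [200. 220.] 0.95 [137. 131. 123.] [0.442 0.171 0.033]
S [254. 261.] 0.72 [ 23.  70. 145.] [ 0.457 -0.045  0.033]
S [270. 290.] 0.68 [144. 140. 125.] [ 0.426 -0.134  0.033]
S [224. 235.] 0.68 [129. 136. 130.] [0.455 0.075 0.033]
S [342. 328.] 0.46 [61. 67. 67.] [ 0.476 -0.316  0.033]
grip [ 0.618 -0.102  0.08 ]
slot [ 0.427 -0.277  0.211]
board [ 0.419 -0.281  0.138]
stand [ 0.478 -0.3    0.   ] [ 0.473 -0.301  0.   ]
glue [0.639 0.342 0.03 ]
tape [ 0.622 -0.255  0.03 ]
stamp [0.524 0.465 0.03 ]
((261.6876220703125, 175.37246704101562), (131.13551330566406, 41.871009826660156), 2.321530818939209)
[array([0.587, 0.229, 0.03 ]), array([0.728, 0.216, 0.03 ]), array([ 0.676, -0.216,  0.03 ]), array([ 0.536, -0.194,  0.03 ])]
{'intrinsics': array([[319.182,   0.   , 261.074],
       [  0.   , 319.182, 192.059],
       [  0.   ,   0.   ,   1.   ]]), 'eye': array([0.194, 0.625, 0.375]), 'orientation': array([0.125, 0.829, 0.539, 0.082])}[ WARN:0@6.011] global loadsave.cpp:1063 imwrite_ Unsupported depth image for selected encoder is fallbacked to CV_8U.
```

Request:
carry_out(moves=[{"hand":1,"dp":[-1,-0.9,-0.25],"rot":[0,0,0]},{"hand":1,"dp":[-1,-0.9,-0.25],"rot":[0,0,0]},{"hand":1,"dp":[-1,-0.9,-0.25],"rot":[0,0,0]},{"hand":1,"dp":[-1,-0.9,-0.25],"rot":[0,0,0]},{"hand":1,"dp":[-1,-0.9,-0.25],"rot":[0,0,0]},{"hand":1,"dp":[-1,-0.9,-0.25],"rot":[0,0,0]}])

```text
time: 3.25
ee_pos: [0.3744, 0.3473, 0.3071]
eef_rot: [0.0, 0.209, 0.978, 0.001]
contact_force: [0.1, 0.3, -0.6]
width: 0.0851
grip_force: 0.0
```

Request:
carry_out(moves=[{"hand":1,"dp":[-1,-0.85,-0.25],"rot":[0,0,0.81]},{"hand":1,"dp":[-1,-0.85,-0.25],"rot":[0,0,0.81]},{"hand":1,"dp":[-1,-0.85,-0.25],"rot":[0,0,0.81]},{"hand":1,"dp":[-1,-0.85,-0.25],"rot":[0,0,0.81]},{"hand":1,"dp":[-1,-0.85,-0.25],"rot":[0,0,0.81]},{"hand":1,"dp":[-1,-0.85,-0.25],"rot":[0,0,0.81]},{"hand":1,"dp":[-1,-0.85,-0.25],"rot":[0,0,0.81]},{"hand":1,"dp":[-1,-0.85,-0.25],"rot":[0,0,0.81]}])

```text
time: 4.25
ee_pos: [0.4871, 0.1146, 0.3559]
eef_rot: [-0.0, 0.746, 0.666, -0.0]
contact_force: [0.2, 0.3, -0.0]
width: 0.0856
grip_force: 0.0
```

```bash
cat >> h.py <<'E'
def plan(p,yaw,tilt=None):
    "dp,rot (units) to reach TCP p with tool y at world yaw (deg), pointing down"
    s=arm.read_state(); M=rot(s['eef_rot']); a=np.radians(yaw)
    y=np.array([np.cos(a),np.sin(a),0]); z=np.array([0,0,-1.]); x=np.cross(y,z)
    G=np.stack([x,y,z],1); dp=M.T@(np.array(p)-s['ee_pos'])/.2
    rv=R.from_matrix(M.T@G).as_rotvec()/(np.pi/2)
    print('t%.1f'%s['time'],'dp',np.round(dp,3).tolist(),'rot',np.round(rv,3).tolist())
E
python3 - <<'E'
from h import *
np.set_printoptions(precision=3,suppress=True)
print(arm.read_state()['ee_pos'],arm.read_state()['eef_rot'],arm.read_state()['time'])
im,c=shot('wrist','w1.png');print(c['eye'],rot(c['orientation'])[:,2])
for t in ['bed_end','jaw_grip','button_face','pad_face','press','album1']:
    print(t,[(np.round(x['at']).tolist(),round(x['conf'],2)) for x in arm.mark_of('wrist',t)])
E
```

```text
[0.487 0.115 0.356] [-0.     0.746  0.666 -0.   ] 4.25
[0.496 0.189 0.474] [-0.033 -0.293 -0.956]
bed_end [([356.0, 308.0], 0.68)]
jaw_grip []
button_face []
pad_face [([365.0, 319.0], 0.91), ([240.0, 292.0], 0.47), ([357.0, 309.0], 0.43)]
press [([364.0, 197.0], 0.93)]
album1 [([243.0, 182.0], 0.84), ([252.0, 244.0], 0.83), ([241.0, 291.0], 0.69), ([227.0, 111.0], 0.61)]
```

View pics/w1.png

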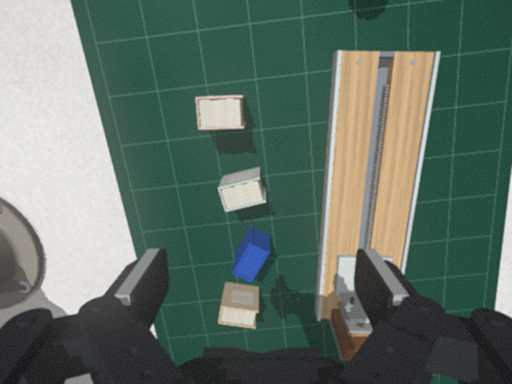

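The wrist view shows pale albums at (220,113), (243,190) and (240,305). The blue look-alike is at (252,254), and the press bed runs from (388,52) down to its jaw at (355,300). So the three pale ones are the albums. Next I fit box models for the poses.

```bash
cat >> h.py <<'E'
from scipy.optimize import minimize
def box(c,x,y,yaw,lx,ly,z0,z1,cy=0):
    a=np.radians(yaw);Q=np.array([[np.cos(a),-np.sin(a)],[np.sin(a),np.cos(a)]])
    P=[np.r_[Q@[sx*lx/2,cy+sy*ly/2]+[x,y],z] for sx in(-1,1) for sy in(-1,1) for z in(z0,z1)]
    return cv2.convexHull(np.array([proj(c,p) for p in P],np.float32))[:,0]
def draw(c,boxes,k=4):
    m=np.zeros((384*k,512*k),np.uint8)
    for b in boxes: cv2.fillConvexPoly(m,np.round((b+.5)*k-.5).astype(np.int32),1)
    return m
def fit(views,mk,x0,k=4,step=(.01,.01,8)):
    big=[(c,cv2.resize(m.astype(np.uint8),None,fx=k,fy=k,interpolation=1),v) for c,m,v in views]
    def cost(q):
        s=0
        for c,m,v in big:
            d=draw(c,mk(c,q),k)[:v*k]; mm=m[:v*k]; s-=(d&mm).sum()/max(1,(d|mm).sum())
        return s/len(big)
    best=None
    for d in(0,1,-1):
        x=np.array(x0,float);x[2]+=d*step[2]*2
        S=np.vstack([x]+[x+np.eye(len(x))[i]*s for i,s in enumerate(step)])
        r=minimize(cost,x,method='Nelder-Mead',options=dict(initial_simplex=S,maxiter=150,xatol=1e-4,fatol=1e-5))
        if best is None or r.fun<best.fun:best=r
    return best.x,-best.fun
E
python3 - <<'E'
from h import *
np.set_printoptions(precision=4,suppress=True)
im,c=shot('wrist');W=arm.silhouettes('wrist','album1');pw=arm.silhouettes('wrist','press')
i2,ct=shot('top');T=arm.silhouettes('top','album1');pt=arm.silhouettes('top','press')
i3,cs=shot('side');S=arm.silhouettes('side','album1');ps=arm.silhouettes('side','press')
for w in W:
    p=atz(c,w['at'],.05)[:2];col=im[w['pixels']].mean(0).round()
    V=[(c,w['pixels'],384)]
    for L,cc in((S,cs),(T,ct)):
        for s in L:
            if np.linalg.norm(atz(cc,s['at'],.045)[:2]-p)<.03:V.append((cc,s['pixels'],384));break
    print(col,p,w['conf'],len(V))
    res=[(fit(V,lambda q_c,q,t=t:[box(q_c,q[0],q[1],q[2],.058,t,0,.066)],[*p,0 if True else 0]),t) for t in(.032,.036,.04)]
    for r,t in res:print('  ',t,r[0],round(r[1],3))
f=lambda q_c,q:[box(q_c,*q,.13,.41,0,.031),box(q_c,*q,.084,.02,.03,.116,-.195)]
print(fit([(c,pw[0]['pixels'],240)],f,[.63,.01,-7]),fit([(ct,pt[0]['pixels'],384)],f,[.63,.01,-7]),fit([(ct,pt[0]['pixels'],384),(cs,ps[0]['pixels'],384)],f,[.63,.01,-7]))
print(proj(c,[.63,.2,.03]))
E
```

```text
[203. 196. 185.] [0.4441 0.17  ] 0.91 3
   0.032 [ 0.4406  0.1755 -1.9839] 0.769
   0.036 [ 0.4394  0.1728 -5.5351] 0.787
   0.04 [ 0.4395  0.1726 -3.9979] 0.787
[ 53.  84. 155.] [ 0.4502 -0.0338] 0.77 3
   0.032 [ 0.4531 -0.0404 53.3189] 0.866
   0.036 [ 0.4522 -0.0403 52.3972] 0.823
   0.04 [ 0.4516 -0.0405 50.3562] 0.759
[143. 146. 144.] [ 0.599  -0.1277] 0.71 1
   0.032 [  0.6006  -0.1522 103.4105] 0.628
   0.036 [  0.6019  -0.1527 -75.6182] 0.61
   0.04 [  0.6033  -0.1541 -75.542 ] 0.571
[188. 189. 179.] [0.4531 0.0642] 0.63 2
   0.032 [0.4544 0.0631 9.4153] 0.901
   0.036 [0.4547 0.0627 7.9639] 0.889
   0.04 [ 0.4548  0.0629 13.4763] 0.841
[174. 166. 150.] [ 0.4221 -0.1247] 0.55 3
   0.032 [  0.422   -0.1307 -17.2575] 0.892
   0.036 [  0.422   -0.13   -18.8262] 0.851
   0.04 [  0.4221  -0.1287 -18.7805] 0.8
(array([ 0.6385,  0.0184, -7.2375]), np.float64(0.9886349647836951)) (array([ 0.6352,  0.0112, -7.4079]), np.float64(0.6130086772588516)) (array([ 0.6359,  0.0158, -7.3072]), np.float64(0.7775284635713762))
[361.7215  70.9329]
```

```bash
python3 -c "
from h import *
plan([.625,-.03,.25],-7.2)"
```

```text
t5.0 dp [-0.626, 0.768, 0.532] rot [0.0, -0.0, 0.005]
```

Request:
carry_out(moves=[{"hand":1,"dp":[-0.626,0.768,0.532],"rot":[0,0,0.005]},{"hand":1,"dp":[-0.626,0.768,0.532],"rot":[0,0,0.005]},{"hand":1,"dp":[-0.626,0.768,0.532],"rot":[0,0,0.005]},{"hand":1,"dp":[-0.626,0.768,0.532],"rot":[0,0,0.005]},{"hand":1,"dp":[-0.626,0.768,0.532],"rot":[0,0,0.005]},{"hand":1,"dp":[-0.626,0.768,0.532],"rot":[0,0,0.005]}])

```text
time: 5.8
ee_pos: [0.6249, -0.0292, 0.2501]
eef_rot: [-0.0, 0.75, 0.661, 0.0]
contact_force: [0.2, 0.2, 0.4]
width: 0.0855
grip_force: 0.0
```

Run:
```python
from h import *
np.set_printoptions(precision=4,suppress=True)
print(arm.read_state()['ee_pos'],arm.read_state()['eef_rot'],arm.read_state()['time'])
im,c=shot('wrist','w2.png')
for t,z in [('bed_end',.028),('jaw_grip',.084),('button_face',.084),('pad_face',.069)]:
    print(t,[(np.round(x['at']).tolist(),round(x['conf'],2),atz(c,x['at'],z)) for x in arm.mark_of('wrist',t)])
```

```text
[ 0.6249 -0.0292  0.2501] [-0.0003  0.75    0.6614  0.0002] 5.8
bed_end []
jaw_grip [([267.0, 244.0], 0.64, array([ 0.6227, -0.0952,  0.084 ]))]
button_face [([292.0, 246.0], 0.78, array([ 0.6464, -0.1003,  0.084 ]))]
pad_face [([266.0, 286.0], 0.59, array([ 0.6145, -0.1519,  0.069 ]))]
```

View pics/w2.png

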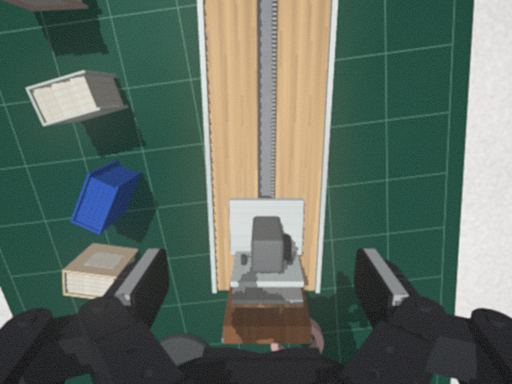

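The view shows the grip block at (267,245) with its button at (290,248) on the +x side, and the fixed jaw at (267,318).

Run:
```python
from h import *
np.set_printoptions(precision=4,suppress=True)
c=arm.get_calibration('wrist')
print(atz(c,(267,243),.107),atz(c,(267,271),.107),atz(c,(267,217),.107),atz(c,(251,257),.107),atz(c,(283,257),.107))
# bed outer edge x at lip: cols at row 200
for r in(60,160,260):print(atz(c,(202+ (r-10)*.045,r),.034),)
b=np.array([.638,.017]);y=np.array([.1253,.9921])
for l in(-.13,-.12,-.11):
  g=b+l*y;print(l,g,proj(c,[*g,.107]),proj(c,[*g,.084]))
for l in (-.205,-.185):print('fj',proj(c,[*(b+l*y),.116]))
plan([.622,-.1,.2],-7.2)
```

```text
[ 0.6239 -0.0828  0.107 ] [ 0.6205 -0.1112  0.107 ] [ 0.6269 -0.0578  0.107 ] [ 0.6077 -0.0949  0.107 ] [ 0.6367 -0.0986  0.107 ]
[0.5836 0.0838 0.034 ]
[ 0.571  -0.0142  0.034 ]
[ 0.5558 -0.1325  0.034 ]
-0.13 [ 0.6217 -0.112 ] [268.4116 271.5767] [267.8575 259.3318]
-0.12 [ 0.623  -0.1021] [268.5006 261.994 ] [267.9351 250.3019]
-0.11 [ 0.6242 -0.0921] [268.5913 252.2178] [268.0142 241.1026]
fj [268.0024 344.5798]
fj [268.1663 327.4837]
t6.0 dp [-0.355, 0.029, 0.254] rot [0.001, -0.001, 0.001]
```

```bash
python3 -c "
from h import *
plan([.6235,-.097,.2],-7.2);plan([.6235,-.097,.092],-7.2)"
```

```text
t6.0 dp [-0.339, 0.035, 0.254] rot [0.001, -0.001, 0.001]
t6.0 dp [-0.34, 0.034, 0.794] rot [0.001, -0.001, 0.001]
```

Request:
carry_out(moves=[{"hand":1,"dp":[-0.34,0.034,0.25],"rot":[0,0,0]},{"hand":1,"dp":[-0.34,0.034,0.25],"rot":[0,0,0]},{"hand":1,"dp":[-0.34,0.034,0.25],"rot":[0,0,0]},{"hand":1,"dp":[-0.34,0.034,0.5],"rot":[0,0,0]},{"hand":1,"dp":[-0.34,0.034,0.794],"rot":[0,0,0]},{"hand":1,"dp":[-0.34,0.034,0.794],"rot":[0,0,0]},{"hand":1,"dp":[-0.34,0.034,0.794],"rot":[0,0,0]},{"hand":1,"dp":[-0.34,0.034,0.794],"rot":[0,0,0]}])

```text
time: 7.05
ee_pos: [0.6255, -0.0984, 0.0944]
eef_rot: [0.002, 0.75, 0.661, 0.002]
contact_force: [-0.1, -0.2, 0.0]
width: 0.0853
grip_force: 0.0
```

Request:
carry_out(moves=[{"hand":0,"dp":[0,0,0],"rot":[0,0,0]},{"hand":0,"dp":[0,0,0],"rot":[0,0,0]},{"hand":0,"dp":[0,0,0],"rot":[0,0,0]},{"hand":0,"dp":[0,0,0],"rot":[0,0,0]},{"hand":0,"dp":[0,0,0],"rot":[0,0,0]},{"hand":0,"dp":[0,0,0],"rot":[0,0,0]}])

```text
time: 7.8
ee_pos: [0.6231, -0.0983, 0.0926]
eef_rot: [-0.0, 0.75, 0.661, 0.0]
contact_force: [-5.0, 1.2, 9.0]
width: 0.0319
grip_force: 62.3
```

Request:
carry_out(moves=[{"hand":0,"dp":[0.1,0,0],"rot":[0,0,0]},{"hand":0,"dp":[0.22,0,0],"rot":[0,0,0]},{"hand":0,"dp":[0.35,0,0],"rot":[0,0,0]},{"hand":0,"dp":[0.48,0,0],"rot":[0,0,0]},{"hand":0,"dp":[0.61,0,0],"rot":[0,0,0]},{"hand":0,"dp":[0.74,0,0],"rot":[0,0,0]},{"hand":0,"dp":[0.87,0,0],"rot":[0,0,0]},{"hand":0,"dp":[1,0,0],"rot":[0,0,0]}])

```text
time: 8.8
ee_pos: [0.6478, 0.0973, 0.0925]
eef_rot: [0.001, 0.751, 0.661, -0.002]
contact_force: [-5.9, -4.8, 8.8]
width: 0.032
grip_force: 62.8
```

Request:
carry_out(moves=[{"hand":0,"dp":[0.12,0,0],"rot":[0,0,0]},{"hand":0,"dp":[0.2,0,0],"rot":[0,0,0]},{"hand":0,"dp":[0.27,0,0],"rot":[0,0,0]},{"hand":0,"dp":[0.27,0,0],"rot":[0,0,0]},{"hand":0,"dp":[0.27,0,0],"rot":[0,0,0]}])

```text
time: 9.43
ee_pos: [0.6551, 0.1547, 0.0926]
eef_rot: [-0.001, 0.75, 0.661, 0.001]
contact_force: [-4.8, 1.4, 8.5]
width: 0.032
grip_force: 62.4
```

Request:
carry_out(moves=[{"hand":1,"dp":[0,0,0],"rot":[0,0,0]},{"hand":1,"dp":[0,0,0],"rot":[0,0,0]},{"hand":1,"dp":[0,0,0],"rot":[0,0,0]},{"hand":1,"dp":[0,0,0],"rot":[0,0,0]},{"hand":1,"dp":[0,0,-0.4],"rot":[0,0,0]},{"hand":1,"dp":[0,0,-0.8],"rot":[0,0,0]},{"hand":1,"dp":[0.2,-0.6,-0.9],"rot":[0,0,0]},{"hand":1,"dp":[0.4,-1,-0.9],"rot":[0,0,0]}])

```text
time: 10.42
ee_pos: [0.5505, 0.2091, 0.2548]
eef_rot: [0.0, 0.751, 0.66, 0.002]
contact_force: [0.2, 1.3, -0.9]
width: 0.0851
grip_force: 0.0
```

Run:
```python
from h import *
np.set_printoptions(precision=4,suppress=True)
print(arm.read_state()['ee_pos'],arm.read_state()['width'])
im,c=shot('wrist','w3.png')
for t,z in [('jaw_grip',.084),('album1',.05)]:
    print(t,[(np.round(x['at']).tolist(),round(x['conf'],2),atz(c,x['at'],z)) for x in arm.mark_of('wrist',t)])
```

```text
[0.5505 0.2091 0.2548] 0.0850665070245227
jaw_grip [([376.0, 218.0], 0.63, array([0.6565, 0.1551, 0.084 ])), ([175.0, 203.0], 0.28, array([0.4662, 0.1953, 0.084 ]))]
album1 [([201.0, 277.0], 0.98, array([0.4668, 0.092 , 0.05  ])), ([176.0, 203.0], 0.87, array([0.4566, 0.1852, 0.05  ])), ([216.0, 340.0], 0.63, array([0.468 , 0.0031, 0.05  ]))]
```

View pics/w3.png

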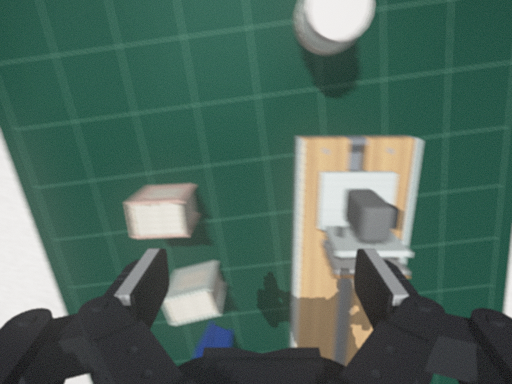

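The jaw is back with its grip at (372,215). Two albums show, at (160,212) and (195,292), and the jar is at (333,25). Next I take a centred view of the first album.

```bash
python3 -c "
from h import *
plan([.44,.24,.25],-7.2)"
```

```text
t10.6 dp [0.071, -0.552, 0.018] rot [-0.001, -0.002, 0.004]
```

Request:
carry_out(moves=[{"hand":1,"dp":[0.07,-0.55,0.02],"rot":[0,0,0]},{"hand":1,"dp":[0.07,-0.55,0.02],"rot":[0,0,0]},{"hand":1,"dp":[0.07,-0.55,0.02],"rot":[0,0,0]},{"hand":1,"dp":[0.07,-0.55,0.02],"rot":[0,0,0]},{"hand":1,"dp":[0.07,-0.55,0.02],"rot":[0,0,0]}])

```text
time: 11.2
ee_pos: [0.4447, 0.2362, 0.2489]
eef_rot: [0.001, 0.751, 0.66, 0.0]
contact_force: [0.5, 0.0, -0.3]
width: 0.0855
grip_force: 0.0
```

```bash
cat >> h.py <<'E'
def album(guess,f=None,yaw0=0,vrow=384):
    "fit the album nearest guess in the wrist view"
    im,c=shot('wrist',f)
    for w in arm.silhouettes('wrist','album1'):
        p=atz(c,w['at'],.05)[:2];col=im[w['pixels']].mean(0).round()
        if np.linalg.norm(p-guess)>.04 or col[2]>col[0]+40: continue
        out=[]
        for t in(.032,.034,.036,.038,.040):
            q,s=fit([(c,w['pixels'],vrow)],lambda cc,q:[box(cc,q[0],q[1],q[2],.058,t,0,.066)],[*p,yaw0])
            out.append((t,np.round(q,4),round(s,3)))
        print('conf',round(w['conf'],2),col,np.round(p,3))
        for o in out:print('  ',o)
        t,q,s=max(out,key=lambda o:o[2])
        v=cv2.cvtColor(im,cv2.COLOR_RGB2BGR)
        for z in(0,.066):
            b=box(c,*q,.058,t,z,z+1e-6);cv2.polylines(v,[np.round(b).astype(int)],True,(0,0,255) if z else (0,255,255),1)
        u,vv=np.round(proj(c,[q[0],q[1],.04])).astype(int)
        cr=v[max(0,vv-80):vv+80,max(0,u-100):u+100];cv2.imwrite('pics/crop_'+f,cv2.resize(cr,None,fx=3,fy=3))
E
python3 -c "
from h import *
album([.44,.173],'w4.png')"
```

```text
conf 0.69 [192. 182. 172.] [0.443 0.175]
   (0.032, array([ 0.4409,  0.1699, -4.0435]), np.float64(0.866))
   (0.034, array([ 0.4409,  0.1702, -4.8727]), np.float64(0.895))
   (0.036, array([ 0.4414,  0.1714, -4.8907]), np.float64(0.922))
   (0.038, array([ 0.4416,  0.1717, -4.5115]), np.float64(0.946))
   (0.04, array([ 0.4416,  0.1717, -5.2322]), np.float64(0.952))
```

View pics/crop_w4.png

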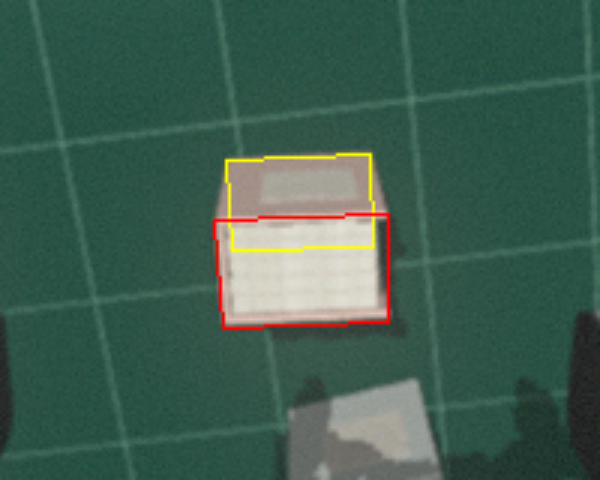

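The fit matches the pale album's top (white pages) and its cover, centred at (0.4416, 0.1717) with yaw -5° and 38–40 mm thick. It is pale, not blue, so I grasp it across the spine.

```bash
python3 -c "
from h import *
plan([.4416,.1717,.056],-5)"
```

```text
t11.3 dp [-0.322, 0.027, 0.964] rot [0.0, 0.0, -0.026]
```

Request:
carry_out(moves=[{"hand":1,"dp":[-0.322,0.027,0.3],"rot":[0,0,-0.026]},{"hand":1,"dp":[-0.322,0.027,0.3],"rot":[0,0,-0.026]},{"hand":1,"dp":[-0.322,0.027,0.3],"rot":[0,0,-0.026]},{"hand":1,"dp":[-0.322,0.027,0.6],"rot":[0,0,-0.026]},{"hand":1,"dp":[-0.322,0.027,0.85],"rot":[0,0,-0.026]},{"hand":1,"dp":[-0.322,0.027,0.965],"rot":[0,0,-0.026]},{"hand":1,"dp":[-0.322,0.027,0.965],"rot":[0,0,-0.026]},{"hand":1,"dp":[-0.322,0.027,0.965],"rot":[0,0,-0.026]}])

```text
time: 12.3
ee_pos: [0.4419, 0.1739, 0.057]
eef_rot: [0.0, 0.736, 0.677, 0.002]
contact_force: [0.4, -0.2, 0.3]
width: 0.0849
grip_force: 0.0
```

Request:
carry_out(moves=[{"hand":0,"dp":[0,0,0],"rot":[0,0,0]},{"hand":0,"dp":[0,0,0],"rot":[0,0,0]},{"hand":0,"dp":[0,0,0],"rot":[0,0,0]},{"hand":0,"dp":[0,0,0],"rot":[0,0,0]},{"hand":0,"dp":[0,0,0],"rot":[0,0,0]}])

```text
time: 12.92
ee_pos: [0.4415, 0.1733, 0.0571]
eef_rot: [0.0, 0.737, 0.676, 0.002]
contact_force: [-0.4, 0.2, 7.5]
width: 0.0574
grip_force: 64.2
```

```bash
python3 -c "
from h import *
y=np.array([.1253,.9921]);b=np.array([.638,.017])-.185*y
print(b)
plan([.4416,.1717,.2],-7.2)
p=b+y*.023;print(p);plan([*p,.2],-7.2)"
```

```text
[ 0.6148195 -0.1665385]
t12.9 dp [-0.006, 0.003, -0.715] rot [0.001, -0.001, 0.026]
[ 0.6177014 -0.1437202]
t12.9 dp [-1.503, 1.014, -0.716] rot [0.001, -0.001, 0.026]
```

Request:
carry_out(moves=[{"hand":0,"dp":[0,0,-0.3],"rot":[0,0,0]},{"hand":0,"dp":[0,0,-0.6],"rot":[0,0,0.026]},{"hand":0,"dp":[-0.2,0.15,-0.7],"rot":[0,0,0.026]},{"hand":0,"dp":[-0.4,0.3,-0.7],"rot":[0,0,0.026]},{"hand":0,"dp":[-0.6,0.45,-0.7],"rot":[0,0,0.026]},{"hand":0,"dp":[-0.8,0.6,-0.7],"rot":[0,0,0.026]},{"hand":0,"dp":[-0.9,0.8,-0.7],"rot":[0,0,0.026]},{"hand":0,"dp":[-0.9,1,-0.7],"rot":[0,0,0.026]}])

```text
time: 13.92
ee_pos: [0.6246, -0.027, 0.1959]
eef_rot: [0.0, 0.752, 0.659, -0.0]
contact_force: [0.1, 0.1, -1.5]
width: 0.0573
grip_force: 65.4
```

```bash
cat >> h.py <<'E'
PY=np.array([.1253,.9921]);BE=np.array([.638,.017])-.185*PY
def bed(d): return BE+PY*d
E
python3 -c "
from h import *
plan([*bed(.027),.197],-7.2);plan([*bed(.027),.086],-7.2)
print(arm.read_state()['width'])"
```

```text
t13.9 dp [-0.563, 0.041, -0.005] rot [0.0, 0.0, -0.003]
t13.9 dp [-0.563, 0.041, 0.55] rot [0.0, 0.0, -0.003]
0.0573228409394924
```

Request:
carry_out(moves=[{"hand":0,"dp":[-0.2,0.02,0],"rot":[0,0,0]},{"hand":0,"dp":[-0.4,0.04,0],"rot":[0,0,0]},{"hand":0,"dp":[-0.563,0.041,0],"rot":[0,0,0]},{"hand":0,"dp":[-0.563,0.041,0],"rot":[0,0,0]},{"hand":0,"dp":[-0.563,0.041,0.2],"rot":[0,0,0]},{"hand":0,"dp":[-0.563,0.041,0.35],"rot":[0,0,0]},{"hand":0,"dp":[-0.563,0.041,0.45],"rot":[0,0,0]},{"hand":0,"dp":[-0.563,0.041,0.45],"rot":[0,0,0]}])

```text
time: 14.92
ee_pos: [0.6174, -0.1353, 0.1042]
eef_rot: [-0.001, 0.75, 0.662, -0.001]
contact_force: [-0.3, 0.8, -0.2]
width: 0.057
grip_force: 65.3
```

Request:
carry_out(moves=[{"hand":0,"dp":[0,0,0.05],"rot":[0,0,0]},{"hand":0,"dp":[0,0,0.1],"rot":[0,0,0]},{"hand":0,"dp":[0,0,0.1],"rot":[0,0,0]}])

```text
time: 15.3
ee_pos: [0.6184, -0.1366, 0.0857]
eef_rot: [0.0, 0.75, 0.661, 0.0]
contact_force: [-0.4, 0.9, -1.2]
width: 0.0571
grip_force: 65.4
```

Run:
```python
from h import *
s=arm.read_state();print(s['ee_pos'],s['contact_force'],s['width'])
plan([*bed(.027),.086],-7.2)
im,c=shot('wrist','w5.png');im2,c2=shot('side','s5.png')
a=im2[180:310,230:400];cv2.imwrite('pics/s5c.png',cv2.resize(a,None,fx=4,fy=4)[:,:,::-1])
```

```text
[ 0.6184178  -0.13662583  0.08568502] [-0.39089853  0.88385138 -1.17685898] 0.05710589319362893
t15.3 dp [-0.016, 0.001, -0.002] rot [0.0, -0.0, -0.0]
```

View pics/s5c.png

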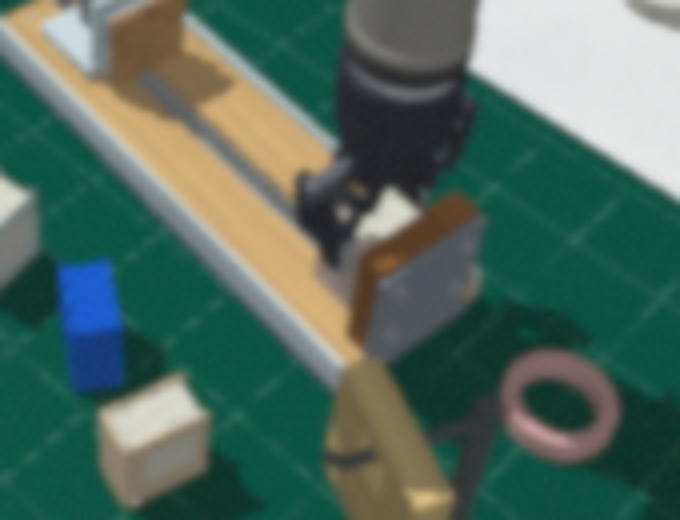

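The crop shows the album upright between the fingers next to the fixed jaw at (370,260), standing on the bed. The other pale album is at (155,440). I release it and go to view the next.

Request:
carry_out(moves=[{"hand":0,"dp":[0,0,0.006],"rot":[0,0,0]},{"hand":1,"dp":[0,0,0.006],"rot":[0,0,0]},{"hand":1,"dp":[0,0,0.006],"rot":[0,0,0]},{"hand":1,"dp":[0,0,0.006],"rot":[0,0,0]},{"hand":1,"dp":[0,0,0.006],"rot":[0,0,0]},{"hand":1,"dp":[0,0,-0.25],"rot":[0,0,0]},{"hand":1,"dp":[0,0,-0.55],"rot":[0,0,0]},{"hand":1,"dp":[0,0,-0.85],"rot":[0,0,0]}])

```text
time: 16.4
ee_pos: [0.6179, -0.1365, 0.2573]
eef_rot: [-0.0, 0.75, 0.661, -0.0]
contact_force: [0.6, -0.5, 0.1]
width: 0.0854
grip_force: 0.0
```

Run:
```python
from h import *
plan([.452,.14,.25],-7.2)
```

```text
t16.4 dp [1.267, -0.997, 0.037] rot [-0.0, -0.0, -0.0]
```

Request:
carry_out(moves=[{"hand":1,"dp":[1,-0.99,0.03],"rot":[0,0,0]},{"hand":1,"dp":[1,-0.99,0.03],"rot":[0,0,0]},{"hand":1,"dp":[1,-0.99,0.03],"rot":[0,0,0]},{"hand":1,"dp":[1,-0.99,0.03],"rot":[0,0,0]},{"hand":1,"dp":[1,-0.99,0.03],"rot":[0,0,0]},{"hand":1,"dp":[1,-0.99,0.03],"rot":[0,0,0]}])

```text
time: 17.15
ee_pos: [0.4455, 0.0891, 0.2497]
eef_rot: [-0.001, 0.748, 0.663, 0.0]
contact_force: [0.6, 0.1, 0.4]
width: 0.085
grip_force: 0.0
```

Request:
carry_out(moves=[{"hand":1,"dp":[0.26,0,0],"rot":[0,0,0]},{"hand":1,"dp":[0.26,0,0],"rot":[0,0,0]},{"hand":1,"dp":[0.26,0,0],"rot":[0,0,0]},{"hand":1,"dp":[0.26,0,0],"rot":[0,0,0]}])

```text
time: 17.65
ee_pos: [0.4538, 0.1366, 0.2497]
eef_rot: [0.0, 0.751, 0.66, -0.0]
contact_force: [0.3, 0.4, 0.4]
width: 0.0854
grip_force: 0.0
```

```bash
python3 -c "
from h import *
print(arm.read_state()['ee_pos'])
album([.453,.07],'w6.png',15)"
```

```text
[0.45383321 0.13664672 0.24965899]
conf 0.8 [186. 187. 178.] [0.455 0.066]
   (0.032, array([0.4555, 0.0623, 8.1849]), np.float64(0.948))
   (0.034, array([0.4555, 0.0627, 8.5694]), np.float64(0.972))
   (0.036, array([0.4556, 0.0628, 8.127 ]), np.float64(0.968))
   (0.038, array([0.4555, 0.0634, 7.9561]), np.float64(0.941))
   (0.04, array([0.4557, 0.0624, 8.3247]), np.float64(0.914))
```

View pics/crop_w6.png

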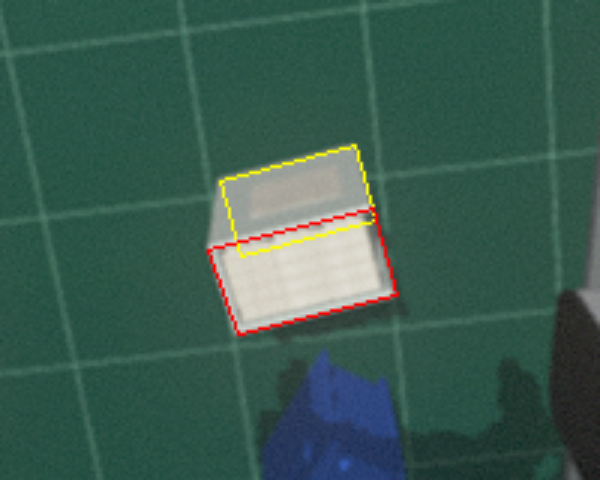

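The fit matches a pale, 34 mm album at (0.4555, 0.0627) with yaw 8.5°. The blue look-alike sits below it and is clear of the fingers.

```bash
python3 -c "
from h import *
plan([.4555,.0627,.057],8.5)"
```

```text
t17.8 dp [-0.368, 0.057, 0.964] rot [0.0, -0.0, -0.176]
```

Request:
carry_out(moves=[{"hand":1,"dp":[-0.368,0.057,0.3],"rot":[0,0,-0.176]},{"hand":1,"dp":[-0.368,0.057,0.3],"rot":[0,0,-0.176]},{"hand":1,"dp":[-0.368,0.057,0.3],"rot":[0,0,-0.176]},{"hand":1,"dp":[-0.368,0.057,0.6],"rot":[0,0,-0.176]},{"hand":1,"dp":[-0.368,0.057,0.85],"rot":[0,0,-0.176]},{"hand":1,"dp":[-0.368,0.057,0.964],"rot":[0,0,-0.176]},{"hand":1,"dp":[-0.368,0.057,0.964],"rot":[0,0,-0.176]},{"hand":1,"dp":[-0.368,0.057,0.964],"rot":[0,0,-0.176]}])

```text
time: 18.75
ee_pos: [0.4569, 0.0645, 0.0581]
eef_rot: [0.001, 0.652, 0.758, 0.001]
contact_force: [0.8, 0.3, 0.8]
width: 0.0854
grip_force: 0.0
```

Request:
carry_out(moves=[{"hand":0,"dp":[0,0,0],"rot":[0,0,0]},{"hand":0,"dp":[0,0,0],"rot":[0,0,0]},{"hand":0,"dp":[0,0,0],"rot":[0,0,0]},{"hand":0,"dp":[0,0,0],"rot":[0,0,0]},{"hand":0,"dp":[0,0,0],"rot":[0,0,0]}])

```text
time: 19.38
ee_pos: [0.4566, 0.0643, 0.0582]
eef_rot: [0.0, 0.652, 0.758, 0.001]
contact_force: [-1.0, -0.1, 6.8]
width: 0.0571
grip_force: 64.3
```

```bash
python3 -c "
from h import *
print(arm.read_state()['ee_pos'],arm.read_state()['width'])
plan([*bed(.10),.2],-7.2)"
```

```text
[0.45663042 0.06434821 0.05823664] 0.05712425262419642
t19.4 dp [-0.778, 0.747, -0.708] rot [0.001, -0.001, 0.176]
```

Request:
carry_out(moves=[{"hand":0,"dp":[0,0,-0.3],"rot":[0,0,0]},{"hand":0,"dp":[0,0,-0.6],"rot":[0,0,0]},{"hand":0,"dp":[-0.2,0.2,-0.71],"rot":[0,0,0.176]},{"hand":0,"dp":[-0.4,0.4,-0.71],"rot":[0,0,0.176]},{"hand":0,"dp":[-0.6,0.6,-0.71],"rot":[0,0,0.176]},{"hand":0,"dp":[-0.778,0.747,-0.71],"rot":[0,0,0.176]},{"hand":0,"dp":[-0.778,0.747,-0.71],"rot":[0,0,0.176]},{"hand":0,"dp":[-0.778,0.747,-0.71],"rot":[0,0,0.176]}])

```text
time: 20.38
ee_pos: [0.6259, -0.067, 0.1986]
eef_rot: [-0.001, 0.75, 0.661, -0.0]
contact_force: [-0.2, -0.1, -1.1]
width: 0.057
grip_force: 65.0
```

```bash
python3 -c "
from h import *
s=arm.read_state();print(s['ee_pos'],s['width'])
plan([*bed(.074),.087],-7.2)"
```

```text
[ 0.62586612 -0.06701302  0.19858896] 0.056990779104306104
t20.4 dp [-0.131, 0.008, 0.558] rot [-0.001, -0.001, -0.0]
```

Request:
carry_out(moves=[{"hand":0,"dp":[-0.131,0.008,0],"rot":[0,0,0]},{"hand":0,"dp":[-0.131,0.008,0],"rot":[0,0,0]},{"hand":0,"dp":[-0.131,0.008,0.2],"rot":[0,0,0]},{"hand":0,"dp":[-0.131,0.008,0.35],"rot":[0,0,0]},{"hand":0,"dp":[-0.131,0.008,0.45],"rot":[0,0,0]},{"hand":0,"dp":[-0.131,0.008,0.52],"rot":[0,0,0]},{"hand":0,"dp":[-0.131,0.008,0.558],"rot":[0,0,0]},{"hand":0,"dp":[-0.131,0.008,0.558],"rot":[0,0,0]}])

```text
time: 21.38
ee_pos: [0.6252, -0.0938, 0.0875]
eef_rot: [0.0, 0.75, 0.661, 0.0]
contact_force: [0.2, -0.7, -1.1]
width: 0.0572
grip_force: 64.9
```

Request:
carry_out(moves=[{"hand":0,"dp":[0,0,0.006],"rot":[0,0,0]},{"hand":1,"dp":[0,0,0.006],"rot":[0,0,0]},{"hand":1,"dp":[0,0,0.006],"rot":[0,0,0]},{"hand":1,"dp":[0,0,0.006],"rot":[0,0,0]},{"hand":1,"dp":[0,0,0.006],"rot":[0,0,0]},{"hand":1,"dp":[0,0,-0.25],"rot":[0,0,0]},{"hand":1,"dp":[0,0,-0.55],"rot":[0,0,0]},{"hand":1,"dp":[0,0,-0.85],"rot":[0,0,0]}])

```text
time: 22.38
ee_pos: [0.6246, -0.0938, 0.259]
eef_rot: [-0.0, 0.75, 0.661, -0.0]
contact_force: [1.1, -0.1, 0.1]
width: 0.0853
grip_force: 0.0
```

```bash
python3 -c "
from h import *
plan([.422,-.06,.25],-7.2)"
```

```text
t22.4 dp [0.04, -1.026, 0.045] rot [-0.0, 0.0, -0.0]
```

Request:
carry_out(moves=[{"hand":1,"dp":[0.04,-1,0.045],"rot":[0,0,0]},{"hand":1,"dp":[0.04,-1,0.045],"rot":[0,0,0]},{"hand":1,"dp":[0.04,-1,0.045],"rot":[0,0,0]},{"hand":1,"dp":[0.04,-1,0.045],"rot":[0,0,0]},{"hand":1,"dp":[0.04,-1,0.045],"rot":[0,0,0]},{"hand":1,"dp":[0.04,-1,0.045],"rot":[0,0,0]}])

```text
time: 23.12
ee_pos: [0.4286, -0.0608, 0.2488]
eef_rot: [0.001, 0.75, 0.661, 0.0]
contact_force: [0.1, -0.1, -0.5]
width: 0.0856
grip_force: 0.0
```

```bash
python3 -c "
from h import *
print(arm.read_state()['ee_pos'])
album([.422,-.13],'w7.png',-17)"
```

```text
[ 0.42862051 -0.0608432   0.24879203]
conf 0.65 [185. 178. 162.] [ 0.421 -0.124]
   (0.032, array([  0.4233,  -0.13  , -16.2945]), np.float64(0.957))
   (0.034, array([  0.4232,  -0.1296, -17.4707]), np.float64(0.941))
   (0.036, array([  0.4233,  -0.1292, -16.9357]), np.float64(0.911))
   (0.038, array([  0.4228,  -0.1301, -17.1552]), np.float64(0.884))
   (0.04, array([  0.4234,  -0.1289, -16.4042]), np.float64(0.857))
```

View pics/w7.png

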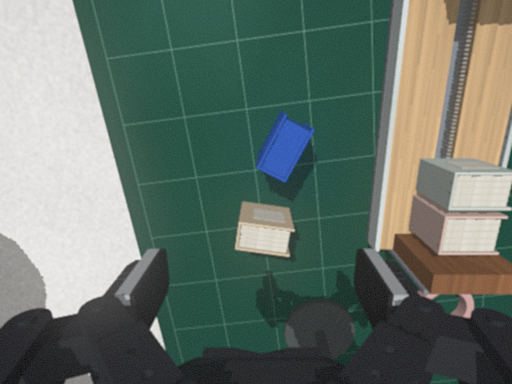

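Both placed albums stand upright against the fixed jaw at (455,205). The third pale album is at (265,232) and the blue one at (286,148). I grasp the third at (0.4233, -0.130), yaw -16.5°.

```bash
python3 -c "
from h import *
plan([.4233,-.13,.057],-16.5)
c=arm.get_calibration('wrist')
print(BE,[proj(c,[*(bed(.1)),.094])])"
```

```text
t23.2 dp [-0.344, 0.017, 0.958] rot [0.001, 0.001, 0.103]
[ 0.6148195 -0.1665385] [array([488.59042028, 161.11803606])]
```

Request:
carry_out(moves=[{"hand":1,"dp":[-0.35,0.01,0.3],"rot":[0,0,0.103]},{"hand":1,"dp":[-0.35,0.01,0.3],"rot":[0,0,0.103]},{"hand":1,"dp":[-0.35,0.01,0.3],"rot":[0,0,0.103]},{"hand":1,"dp":[-0.35,0.01,0.6],"rot":[0,0,0.103]},{"hand":1,"dp":[-0.35,0.01,0.85],"rot":[0,0,0.103]},{"hand":1,"dp":[-0.35,0.01,0.96],"rot":[0,0,0.103]},{"hand":1,"dp":[-0.35,0.01,0.96],"rot":[0,0,0.103]},{"hand":1,"dp":[-0.35,0.01,0.96],"rot":[0,0,0.103]}])

```text
time: 24.22
ee_pos: [0.4223, -0.1302, 0.0574]
eef_rot: [0.001, 0.801, 0.599, 0.001]
contact_force: [0.1, 0.1, -0.2]
width: 0.0855
grip_force: 0.0
```

Request:
carry_out(moves=[{"hand":0,"dp":[0,0,0],"rot":[0,0,0]},{"hand":0,"dp":[0,0,0],"rot":[0,0,0]},{"hand":0,"dp":[0,0,0],"rot":[0,0,0]},{"hand":0,"dp":[0,0,0],"rot":[0,0,0]},{"hand":0,"dp":[0,0,0],"rot":[0,0,0]}])

```text
time: 24.85
ee_pos: [0.422, -0.1304, 0.0575]
eef_rot: [0.001, 0.801, 0.598, 0.001]
contact_force: [-0.1, 0.1, 6.4]
width: 0.0571
grip_force: 63.6
```

```bash
python3 -c "
from h import *
print(arm.read_state()['ee_pos'],arm.read_state()['width'])
plan([*bed(.13),.2],-7.2)"
```

```text
[ 0.42199231 -0.13035375  0.05754454] 0.05710849663367123
t24.9 dp [0.743, 0.873, -0.709] rot [0.002, -0.001, -0.103]
```

Request:
carry_out(moves=[{"hand":0,"dp":[0,0,-0.3],"rot":[0,0,0]},{"hand":0,"dp":[0,0,-0.6],"rot":[0,0,0]},{"hand":0,"dp":[0.2,0.2,-0.71],"rot":[0,0,-0.103]},{"hand":0,"dp":[0.4,0.4,-0.71],"rot":[0,0,-0.103]},{"hand":0,"dp":[0.6,0.6,-0.71],"rot":[0,0,-0.103]},{"hand":0,"dp":[0.743,0.873,-0.71],"rot":[0,0,-0.103]},{"hand":0,"dp":[0.743,0.873,-0.71],"rot":[0,0,-0.103]},{"hand":0,"dp":[0.743,0.873,-0.71],"rot":[0,0,-0.103]}])

```text
time: 25.85
ee_pos: [0.6294, -0.0381, 0.1981]
eef_rot: [-0.0, 0.75, 0.661, -0.001]
contact_force: [-0.3, -0.4, -1.6]
width: 0.0571
grip_force: 65.2
```

```bash
python3 -c "
from h import *
s=arm.read_state();print(s['ee_pos'],s['width'])
plan([*bed(.111),.087],-7.2)"
```

```text
[ 0.62940842 -0.03807089  0.1980519 ] 0.05714303988767816
t25.9 dp [-0.091, 0.009, 0.555] rot [-0.001, 0.001, -0.001]
```

Request:
carry_out(moves=[{"hand":0,"dp":[-0.091,0.005,0],"rot":[0,0,0]},{"hand":0,"dp":[-0.091,0.005,0],"rot":[0,0,0]},{"hand":0,"dp":[-0.091,0.005,0.2],"rot":[0,0,0]},{"hand":0,"dp":[-0.091,0.005,0.35],"rot":[0,0,0]},{"hand":0,"dp":[-0.091,0.005,0.45],"rot":[0,0,0]},{"hand":0,"dp":[-0.091,0.005,0.52],"rot":[0,0,0]},{"hand":0,"dp":[-0.091,0.005,0.555],"rot":[0,0,0]},{"hand":0,"dp":[-0.091,0.005,0.555],"rot":[0,0,0]}])

```text
time: 26.85
ee_pos: [0.6291, -0.0557, 0.0874]
eef_rot: [0.0, 0.75, 0.661, 0.0]
contact_force: [-0.5, -0.0, -1.1]
width: 0.0571
grip_force: 65.2
```

Request:
carry_out(moves=[{"hand":0,"dp":[0,0,0.006],"rot":[0,0,0]},{"hand":1,"dp":[0,0,0.006],"rot":[0,0,0]},{"hand":1,"dp":[0,0,0.006],"rot":[0,0,0]},{"hand":1,"dp":[0,0,0.006],"rot":[0,0,0]},{"hand":1,"dp":[0,0,0.006],"rot":[0,0,0]},{"hand":1,"dp":[0,0,-0.25],"rot":[0,0,0]},{"hand":1,"dp":[0,0,-0.6],"rot":[0,0,0]},{"hand":1,"dp":[0,0,-1],"rot":[0,0,0]}])

```text
time: 27.85
ee_pos: [0.6286, -0.0557, 0.264]
eef_rot: [-0.0, 0.75, 0.661, -0.0]
contact_force: [0.4, -0.0, -0.1]
width: 0.0852
grip_force: 0.0
```

```bash
python3 -c "
from h import *
plan([.45,-.17,.38],-7.2)"
```

```text
t27.9 dp [-0.68, -0.814, -0.58] rot [-0.0, 0.0, -0.0]
```

Request:
carry_out(moves=[{"hand":1,"dp":[-0.68,-0.81,-0.58],"rot":[0,0,0]},{"hand":1,"dp":[-0.68,-0.81,-0.58],"rot":[0,0,0]},{"hand":1,"dp":[-0.68,-0.81,-0.58],"rot":[0,0,0]},{"hand":1,"dp":[-0.68,-0.81,-0.58],"rot":[0,0,0]},{"hand":1,"dp":[-0.68,-0.81,-0.58],"rot":[0,0,0]},{"hand":1,"dp":[-0.68,-0.81,-0.58],"rot":[0,0,0]},{"hand":1,"dp":[-0.68,-0.81,-0.58],"rot":[0,0,0]}])

```text
time: 28.72
ee_pos: [0.4517, -0.1689, 0.3775]
eef_rot: [-0.0, 0.75, 0.662, -0.001]
contact_force: [-0.3, -0.5, 0.3]
width: 0.0853
grip_force: 0.0
```

Run:
```python
from h import *
np.set_printoptions(precision=4,suppress=True)
print(arm.read_state()['ee_pos'])
im,c=shot('wrist','w8.png')
for t,z in [('board',.139),('board_slot',.204),('stand',0)]:
    print(t,[(np.round(x['at']).tolist(),round(x['conf'],2),atz(c,x['at'],z)) for x in arm.mark_of('wrist',t)])
cv2.imwrite('pics/w8b.png',cv2.resize(im[190:384,100:420],None,fx=2.5,fy=2.5,interpolation=2)[:,:,::-1])
```

```text
[ 0.4517 -0.1689  0.3775]
board [([256.0, 248.0], 0.94, array([ 0.4324, -0.2748,  0.139 ]))]
board_slot [([260.0, 274.0], 0.91, array([ 0.4376, -0.2715,  0.204 ]))]
stand [([285.0, 222.0], 0.98, array([ 0.4744, -0.3025,  0.    ]))]
```

View pics/w8.png

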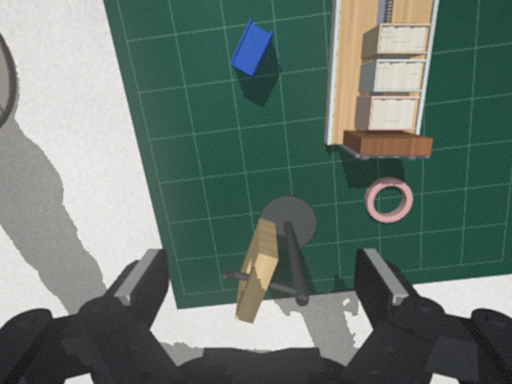

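The three albums stand in a row on the bed (395,40 to 390,115). The board hangs at (256,270), and its hook arm runs from the post (300,297) to the tip (228,275).

Run:
```python
from h import *
np.set_printoptions(precision=4,suppress=True)
im,c=shot('wrist');W=arm.silhouettes('wrist','board')[0]['pixels']
i2,ct=shot('top');T=arm.silhouettes('top','board')[0]['pixels']
i3,cs=shot('side');S=arm.silhouettes('side','board')[0]['pixels']
for z in(.2135,.2175,.2215):
    f=lambda cc,q:[box(cc,*q,.08,.02,z-.092,z)]
    for V in([(c,W,384)],[(c,W,384),(ct,T,384),(cs,S,384)]):
        print(z,fit(V,f,[.43,-.275,66]))
a=atz(c,(301,297),.2)[:2];b=atz(c,(228,275),.203)[:2];d=b-a;print(a,b,np.linalg.norm(d),np.degrees(np.arctan2(*d[::-1])))
q,_=fit([(c,W,384)],lambda cc,q:[box(cc,*q,.08,.02,.1255,.2175)],[.43,-.275,66])
v=cv2.cvtColor(im,cv2.COLOR_RGB2BGR)
for z in(.1255,.2175):cv2.polylines(v,[np.round(box(c,*q,.08,.02,z,z+1e-6)).astype(int)],True,(0,0,255),1)
cv2.imwrite('pics/w8c.png',cv2.resize(v[190:340,180:340],None,fx=4,fy=4))
```

```text
Traceback (most recent call last):
IndexError: list index out of range
```

Run:
```python
from h import *
np.set_printoptions(precision=4,suppress=True)
im,c=shot('wrist');W=arm.silhouettes('wrist','board')[0]['pixels']
V=[(c,W,384)]
i3,cs=shot('side');S=arm.silhouettes('side','board')
if S and S[0]['conf']>.4: V.append((cs,S[0]['pixels'],384))
for z in(.2135,.2175,.2215):
    f=lambda cc,q:[box(cc,*q,.08,.02,z-.092,z)]
    print(z,fit(V[:1],f,[.43,-.275,66]),fit(V,f,[.43,-.275,66]) if len(V)>1 else '')
a=atz(c,(301,297),.2)[:2];b=atz(c,(228,275),.203)[:2];d=b-a;print(a,b,np.linalg.norm(d),np.degrees(np.arctan2(*d[::-1])))
q,_=fit(V[:1],lambda cc,q:[box(cc,*q,.08,.02,.1255,.2175)],[.43,-.275,66])
v=cv2.cvtColor(im,cv2.COLOR_RGB2BGR)
for z in(.1255,.2175):cv2.polylines(v,[np.round(box(c,*q,.08,.02,z,z+1e-6)).astype(int)],True,(0,0,255),1)
cv2.imwrite('pics/w8c.png',cv2.resize(v[190:340,180:340],None,fx=4,fy=4))
```

```text
0.2135 (array([ 0.4317, -0.2846, 64.4716]), np.float64(0.9519676586803097)) (array([ 0.4325, -0.2822, 64.4916]), np.float64(0.9044734112609265))
0.2175 (array([ 0.4322, -0.2819, 64.8742]), np.float64(0.9578740786380959)) (array([ 0.4321, -0.2814, 63.9962]), np.float64(0.916825464583779))
0.2215 (array([ 0.4325, -0.2792, 64.8768]), np.float64(0.9552376661410228)) (array([ 0.4322, -0.2798, 64.3859]), np.float64(0.900386864060849))
[ 0.4771 -0.3096] [ 0.4036 -0.2711] 0.08299100011406867 152.36066299293623
```

View pics/w8c.png

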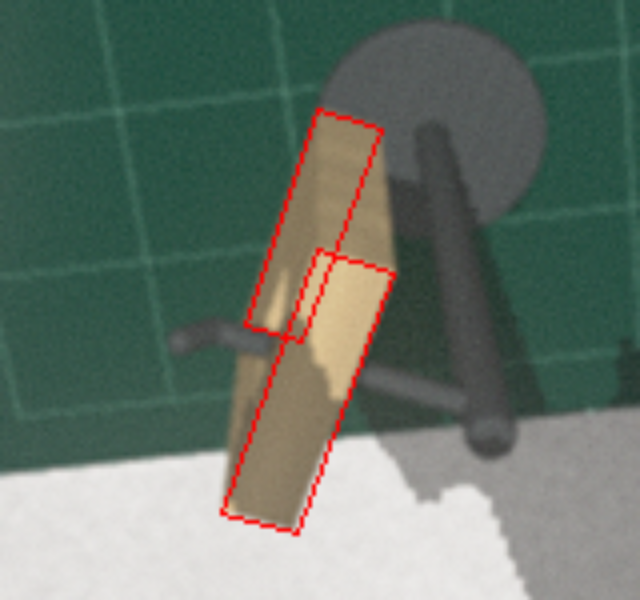

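The overlay fits the hanging board at (0.432, -0.282), yaw 64.9°, top at z 0.2175. I grip it across its thickness on its +x side, clear of the hook arm.

```bash
python3 -c "
from h import *
p=np.array([.4322,-.2819])+.024*np.array([.424,.906]);print(p)
plan([*p,.29],-25.1);plan([*p,.222],-25.1)"
```

```text
[ 0.442376 -0.260156]
t29.3 dp [-0.452, 0.013, 0.441] rot [0.0, -0.0, 0.199]
t29.3 dp [-0.452, 0.013, 0.781] rot [0.0, -0.0, 0.199]
```

Request:
carry_out(moves=[{"hand":0.55,"dp":[-0.452,0.013,0.44],"rot":[0,0,0.199]},{"hand":0.55,"dp":[-0.452,0.013,0.44],"rot":[0,0,0.199]},{"hand":0.55,"dp":[-0.452,0.013,0.44],"rot":[0,0,0.199]},{"hand":0.55,"dp":[-0.452,0.013,0.44],"rot":[0,0,0.199]},{"hand":0.55,"dp":[-0.452,0.013,0.44],"rot":[0,0,0.199]}])

```text
time: 29.95
ee_pos: [0.4437, -0.2592, 0.2915]
eef_rot: [0.0, 0.843, 0.538, 0.001]
contact_force: [0.3, 0.7, -0.1]
width: 0.047
grip_force: 0.0
```

```bash
python3 -c "
from h import *
s=arm.read_state();print(s['ee_pos'],s['width'])
plan([.4424,-.2602,.222],-25.1)"
```

```text
[ 0.44365547 -0.25916734  0.29145819] 0.04696789658831336
t29.9 dp [-0.008, -0.004, 0.347] rot [0.001, -0.001, 0.002]
```

Request:
carry_out(moves=[{"hand":0.55,"dp":[-0.003,-0.002,0.15],"rot":[0,0,0]},{"hand":0.55,"dp":[-0.003,-0.002,0.25],"rot":[0,0,0]},{"hand":0.55,"dp":[-0.003,-0.002,0.345],"rot":[0,0,0]},{"hand":0.55,"dp":[-0.003,-0.002,0.345],"rot":[0,0,0]},{"hand":0,"dp":[-0.003,-0.002,0.345],"rot":[0,0,0]},{"hand":0,"dp":[-0.003,-0.002,0.345],"rot":[0,0,0]},{"hand":0,"dp":[-0.003,-0.002,0.345],"rot":[0,0,0]},{"hand":0,"dp":[-0.003,-0.002,0.345],"rot":[0,0,0]}])

```text
time: 30.95
ee_pos: [0.4425, -0.2609, 0.2223]
eef_rot: [0.001, 0.844, 0.536, 0.001]
contact_force: [-0.7, 1.3, 5.8]
width: 0.0185
grip_force: 62.3
```

```bash
python3 -c "
from h import *
s=arm.read_state();print(s['ee_pos'],s['width'],s['grip_force'],s['contact_force'])
plan([.4424,-.2602,.238],-25.1)"
```

```text
[ 0.4425067  -0.2609163   0.22226941] 0.01848049803890924 62.34237849712372 [-0.65310504  1.31986036  5.75862749]
t30.9 dp [0.003, -0.002, -0.079] rot [0.001, -0.0, -0.0]
```

Request:
carry_out(moves=[{"hand":0,"dp":[0,0,-0.04],"rot":[0,0,0]},{"hand":0,"dp":[0,0,-0.075],"rot":[0,0,0]},{"hand":0,"dp":[0,0,-0.075],"rot":[0,0,0]},{"hand":0,"dp":[0,0,-0.075],"rot":[0,0,0]}])

```text
time: 31.45
ee_pos: [0.4416, -0.2604, 0.2361]
eef_rot: [-0.0, 0.844, 0.536, -0.0]
contact_force: [-0.4, -0.1, -1.3]
width: 0.0188
grip_force: 61.6
```

Run:
```python
from h import *
s=arm.read_state();print(s['ee_pos'],s['width'],s['contact_force'],s['wrist_torque'])
im,c=shot('side');im2,c2=shot('wrist')
a=cv2.resize(im[240:340,280:380],None,fx=4,fy=4);b=cv2.resize(im2[150:384,150:384],(400,400))
cv2.imwrite('pics/s9.png',np.hstack([a,b])[:,:,::-1])
```

```text
[ 0.44156599 -0.26040572  0.23610721] 0.018805375531338757 [-0.43652843 -0.06878074 -1.31805327] [0.02505224 0.03505422 0.03291273]
```

View pics/s9.png

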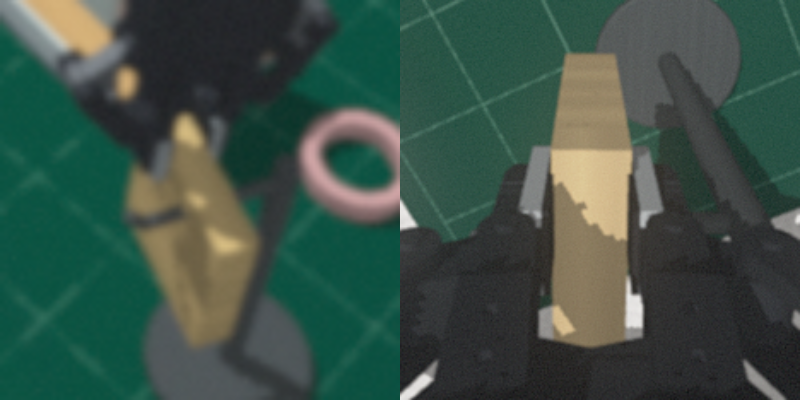

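The board is firmly held and lifted by about 14 mm, with the hook arm through its slot at (150,215). I draw it off along -tool y.

Request:
carry_out(moves=[{"hand":0,"dp":[0,-0.06,0],"rot":[0,0,0]},{"hand":0,"dp":[0,-0.12,0],"rot":[0,0,0]},{"hand":0,"dp":[0,-0.18,0],"rot":[0,0,0]},{"hand":0,"dp":[0,-0.24,0],"rot":[0,0,0]},{"hand":0,"dp":[0,-0.3,0],"rot":[0,0,0]},{"hand":0,"dp":[0,-0.36,0],"rot":[0,0,0]},{"hand":0,"dp":[0,-0.36,0],"rot":[0,0,0]}])

```text
time: 32.42
ee_pos: [0.3756, -0.2292, 0.236]
eef_rot: [-0.001, 0.844, 0.537, 0.001]
contact_force: [0.4, 0.0, -1.4]
width: 0.0188
grip_force: 61.5
```

Run:
```python
from h import *
s=arm.read_state();print(s['ee_pos'],s['width'],s['contact_force'],s['wrist_torque'])
p=bed(.15)+.024*np.array([.992,-.125]);print(p)
plan([*p,.24],-97.2);plan([.45,0,.24],-97.2)
im2,c2=shot('wrist');print([(x['at'].round() if hasattr(x['at'],'round') else x['at'],x['conf']) for x in arm.mark_of('wrist','board')])
```

```text
[ 0.37563511 -0.22919304  0.23597611] 0.018821669926822795 [ 0.38949165  0.04817285 -1.36315012] [-0.00162559 -0.04926495  0.00065062]
[ 0.6574225 -0.0207235]
t32.4 dp [1.541, 0.834, -0.015] rot [-0.002, -0.002, 0.801]
t32.4 dp [1.196, -0.149, -0.016] rot [-0.002, -0.002, 0.801]
[([260.1, 233.3], 0.94)]
```

Request:
carry_out(moves=[{"hand":0,"dp":[0.3,0,-0.05],"rot":[0,0,0]},{"hand":0,"dp":[0.6,0,-0.05],"rot":[0,0,0.1]},{"hand":0,"dp":[0.9,0.1,-0.05],"rot":[0,0,0.2]},{"hand":0,"dp":[1,0.3,-0.05],"rot":[0,0,0.3]},{"hand":0,"dp":[1,0.4,-0.05],"rot":[0,0,0.4]},{"hand":0,"dp":[1,0.4,-0.05],"rot":[0,0,0.5]},{"hand":0,"dp":[1,0.4,-0.05],"rot":[0,0,0.6]},{"hand":0,"dp":[1,0.4,-0.05],"rot":[0,0,0.7]}])

```text
time: 33.52
ee_pos: [0.5346, -0.0829, 0.2459]
eef_rot: [0.001, 1.0, 0.014, -0.0]
contact_force: [0.0, 0.3, -1.4]
width: 0.0184
grip_force: 61.5
```

Run:
```python
from h import *
s=arm.read_state();print(s['ee_pos'],s['width'],s['contact_force'],s['joints'][6])
p=bed(.158)+.024*np.array([.992,-.125]);print(p)
plan([*p,.2],-97.2)
```

```text
[ 0.53456077 -0.08294459  0.24586154] 0.01841187527961219 [ 0.02058458  0.32765716 -1.36285899] -1.039478500014997
[ 0.6584249 -0.0127867]
t33.5 dp [0.629, -0.334, 0.229] rot [0.001, 0.0, 0.098]
```

Request:
carry_out(moves=[{"hand":0,"dp":[0.3,-0.2,0],"rot":[0,0,0.05]},{"hand":0,"dp":[0.5,-0.33,0.05],"rot":[0,0,0.098]},{"hand":0,"dp":[0.63,-0.335,0.15],"rot":[0,0,0.098]},{"hand":0,"dp":[0.63,-0.335,0.229],"rot":[0,0,0.098]},{"hand":0,"dp":[0.63,-0.335,0.229],"rot":[0,0,0.098]},{"hand":0,"dp":[0.63,-0.335,0.229],"rot":[0,0,0.098]}])

```text
time: 34.28
ee_pos: [0.6571, -0.0129, 0.2012]
eef_rot: [-0.0, 0.998, -0.062, 0.0]
contact_force: [0.1, 0.1, -0.6]
width: 0.0188
grip_force: 61.6
```

Run:
```python
from h import *
np.set_printoptions(precision=4,suppress=True)
s=arm.read_state();print(s['ee_pos'],s['width'],s['contact_force'])
im,c=shot('wrist','w10.png')
for w in arm.silhouettes('wrist','board')[:1]:
    z=s['ee_pos'][2]-.0047
    print(w['conf'],fit([(c,w['pixels'],384)],lambda cc,q:[box(cc,*q,.08,.02,z-.092,z)],[.634,-.01,-7]))
print('want',bed(.158))
plan([*(bed(.150)+.024*np.array([.992,-.125])),.127],-97.2)
```

```text
[ 0.6571 -0.0129  0.2012] 0.018849761877687637 [ 0.1465  0.1469 -0.5714]
0.74 (array([ 0.634, -0.01 , -7.   ]), np.float64(-0.0))
want [ 0.6346 -0.0098]
t34.4 dp [0.004, 0.041, 0.374] rot [-0.001, -0.001, 0.002]
```

View pics/w10.png

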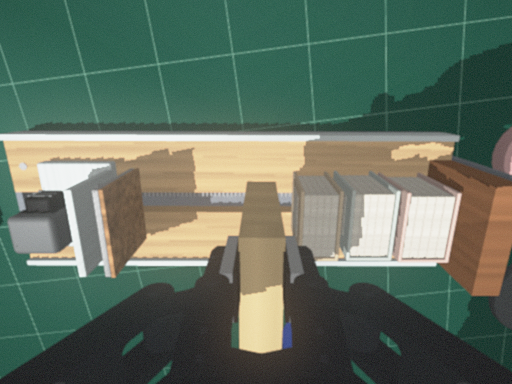

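The view shows the board held over the bed at (262,240), with the albums' row ending at column 293 and the jaw's pad at column 143.

Run:
```python
from h import *
np.set_printoptions(precision=4,suppress=True)
c=arm.get_calibration('wrist')
d=lambda p:((p[:2]-BE)@PY, (p[:2]-BE)@np.array([.9921,-.1253]))
for u,z in(((293,176),.094),((293,255),.094),((337,176),.094),((343,176),.094),((392,178),.094),((396,178),.094),((450,178),.094),((277,184),.1045),((245,184),.1045),((143,172),.104),((106,270),.104)):print(u,d(atz(c,u,z)))
```

```text
(293, 176) (np.float64(0.1350317416553436), np.float64(0.041182663135705164))
(293, 255) (np.float64(0.13293307401347954), np.float64(-0.022934910677645175))
(337, 176) (np.float64(0.10294759700337208), np.float64(0.04130068755879115))
(343, 176) (np.float64(0.09857309468274199), np.float64(0.04131677956056595))
(392, 178) (np.float64(0.06266769600754127), np.float64(0.039944094327189976))
(396, 178) (np.float64(0.0597467248553104), np.float64(0.039954856150275726))
(450, 178) (np.float64(0.020319984438810775), np.float64(0.040100117292236545))
(277, 184) (np.float64(0.14713600315322017), np.float64(0.03800819720940228))
(245, 184) (np.float64(0.16956217759279876), np.float64(0.03792518263947245))
(143, 172) (np.float64(0.24035751853751386), np.float64(0.046175606213534656))
(106, 270) (np.float64(0.2767541435039584), np.float64(-0.030921736760161647))
```

Request:
carry_out(moves=[{"hand":0,"dp":[0.003,0.02,0.1],"rot":[0,0,0]},{"hand":0,"dp":[0.003,0.02,0.2],"rot":[0,0,0]},{"hand":0,"dp":[0.003,0.02,0.3],"rot":[0,0,0]},{"hand":0,"dp":[0.003,0.02,0.36],"rot":[0,0,0]},{"hand":0,"dp":[0.003,0.02,0.376],"rot":[0,0,0]},{"hand":0,"dp":[0.003,0.02,0.376],"rot":[0,0,0]},{"hand":0,"dp":[0.003,0.02,0.385],"rot":[0,0,0]},{"hand":0,"dp":[0.003,0.02,0.385],"rot":[0,0,0]}])

```text
time: 35.38
ee_pos: [0.658, -0.0161, 0.1252]
eef_rot: [-0.001, 0.998, -0.061, 0.0]
contact_force: [-3.6, 1.3, 8.3]
width: 0.0183
grip_force: 63.0
```

Request:
carry_out(moves=[{"hand":0,"dp":[0,0,-0.004],"rot":[0,0,0]},{"hand":0.5,"dp":[0,0,-0.004],"rot":[0,0,0]},{"hand":0.5,"dp":[0,0,-0.004],"rot":[0,0,0]},{"hand":0.5,"dp":[0,0,-0.004],"rot":[0,0,0]},{"hand":0.5,"dp":[0,0,-0.1],"rot":[0,0,0]},{"hand":0.5,"dp":[0,0,-0.3],"rot":[0,0,0]},{"hand":0.5,"dp":[0,0,-0.6],"rot":[0,0,0]},{"hand":0.5,"dp":[0,0,-0.8],"rot":[0,0,0]}])

```text
time: 36.38
ee_pos: [0.6585, -0.0168, 0.2879]
eef_rot: [0.0, 0.998, -0.061, 0.002]
contact_force: [0.4, -0.0, -0.7]
width: 0.0425
grip_force: 0.0
```

Run:
```python
from h import *
np.set_printoptions(precision=4,suppress=True)
s=arm.read_state();print(s['ee_pos'],s['width'],s['contact_force'])
im,c=shot('wrist','w11.png')
for t,z in [('jaw_grip',.084),('pad_face',.069),('board',.028)]:
    print(t,[(np.round(x['at']).tolist(),round(x['conf'],2),atz(c,x['at'],z)) for x in arm.mark_of('wrist',t)])
plan([.645,.1,.29],-7.2)
```

```text
[ 0.6585 -0.0168  0.2879] 0.042547917911702066 [ 0.4213 -0.028  -0.7323]
jaw_grip [([99.0, 191.0], 0.97, array([0.6572, 0.155 , 0.084 ])), ([469.0, 143.0], 0.32, array([ 0.6614, -0.2284,  0.084 ]))]
pad_face [([155.0, 192.0], 0.66, array([0.6457, 0.103 , 0.069 ]))]
board [([261.0, 180.0], 0.71, array([ 0.6347, -0.014 ,  0.028 ])), ([470.0, 143.0], 0.26, array([ 0.6491, -0.2653,  0.028 ]))]
t36.6 dp [-0.136, -0.569, -0.024] rot [0.001, -0.002, -0.997]
```

View pics/w11.png

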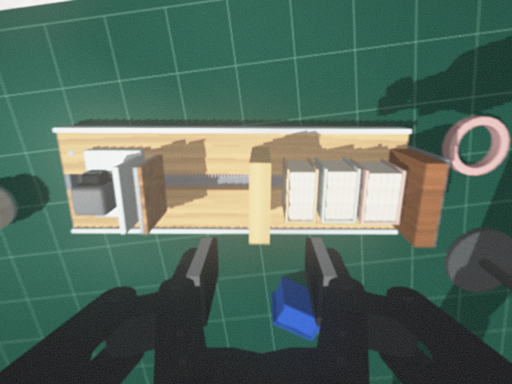

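The board stands upright on the bed at (260,197), between the albums (285–400) and the pad (152). Next I pinch the jaw's grip and close the press.

Request:
carry_out(moves=[{"hand":1,"dp":[-0.1,-0.2,0],"rot":[0,0,-0.11]},{"hand":1,"dp":[-0.1,-0.4,0],"rot":[0,0,-0.23]},{"hand":1,"dp":[-0.1,-0.6,0],"rot":[0,0,-0.34]},{"hand":1,"dp":[-0.1,-0.8,0],"rot":[0,0,-0.46]},{"hand":1,"dp":[-0.1,-0.8,0],"rot":[0,0,-0.57]},{"hand":1,"dp":[-0.1,-0.8,0],"rot":[0,0,-0.69]},{"hand":1,"dp":[-0.1,-0.8,0],"rot":[0,0,-0.8]},{"hand":1,"dp":[-0.1,-0.8,0],"rot":[0,0,-0.91]}])

```text
time: 37.58
ee_pos: [0.6564, 0.1454, 0.282]
eef_rot: [-0.001, 0.792, 0.611, -0.001]
contact_force: [-0.2, 0.0, 0.6]
width: 0.0854
grip_force: 0.0
```

Run:
```python
from h import *
s=arm.read_state();print(s['ee_pos'],s['width'])
plan([.6551,.1547,.2],-7.2);plan([.6551,.1547,.092],-7.2)
```

```text
[0.65643476 0.1454486  0.28202333] 0.0854238930328329
t37.6 dp [0.044, -0.017, 0.41] rot [-0.002, 0.001, -0.084]
t37.6 dp [0.044, -0.016, 0.95] rot [-0.002, 0.001, -0.084]
```

Request:
carry_out(moves=[{"hand":1,"dp":[0.044,-0.016,0.2],"rot":[0,0,-0.084]},{"hand":1,"dp":[0.044,-0.016,0.41],"rot":[0,0,-0.084]},{"hand":1,"dp":[0.044,-0.016,0.41],"rot":[0,0,-0.084]},{"hand":1,"dp":[0.044,-0.016,0.6],"rot":[0,0,-0.084]},{"hand":1,"dp":[0.044,-0.016,0.8],"rot":[0,0,-0.084]},{"hand":1,"dp":[0.044,-0.016,0.95],"rot":[0,0,-0.084]},{"hand":1,"dp":[0.044,-0.016,0.95],"rot":[0,0,-0.084]},{"hand":1,"dp":[0.044,-0.016,0.95],"rot":[0,0,-0.084]}])

```text
time: 38.58
ee_pos: [0.6581, 0.1546, 0.0958]
eef_rot: [0.001, 0.752, 0.659, 0.001]
contact_force: [-0.2, 1.2, 0.0]
width: 0.0851
grip_force: 0.0
```

Request:
carry_out(moves=[{"hand":0,"dp":[0,0,0],"rot":[0,0,0]},{"hand":0,"dp":[0,0,0],"rot":[0,0,0]},{"hand":0,"dp":[0,0,0],"rot":[0,0,0]},{"hand":0,"dp":[0,0,0],"rot":[0,0,0]},{"hand":0,"dp":[0,0,0],"rot":[0,0,0]},{"hand":0,"dp":[0,0,0],"rot":[0,0,0]}])

```text
time: 39.33
ee_pos: [0.6552, 0.1551, 0.0956]
eef_rot: [-0.002, 0.752, 0.66, -0.001]
contact_force: [-9.9, 0.1, 12.0]
width: 0.032
grip_force: 60.8
```

Request:
carry_out(moves=[{"hand":0,"dp":[-0.08,0,0],"rot":[0,0,0]},{"hand":0,"dp":[-0.16,0,0],"rot":[0,0,0]},{"hand":0,"dp":[-0.24,0,0],"rot":[0,0,0]},{"hand":0,"dp":[-0.32,0,0],"rot":[0,0,0]},{"hand":0,"dp":[-0.4,0,0],"rot":[0,0,0]},{"hand":0,"dp":[-0.47,0,0],"rot":[0,0,0]},{"hand":0,"dp":[-0.54,0,0],"rot":[0,0,0]},{"hand":0,"dp":[-0.6,0,0],"rot":[0,0,0]}])

```text
time: 40.33
ee_pos: [0.6405, 0.039, 0.0956]
eef_rot: [-0.003, 0.751, 0.66, 0.002]
contact_force: [-6.9, 7.3, 13.9]
width: 0.0321
grip_force: 59.5
```

Request:
carry_out(moves=[{"hand":0,"dp":[-0.03,0,0],"rot":[0,0,0]},{"hand":0,"dp":[-0.06,0,0],"rot":[0,0,0]},{"hand":0,"dp":[-0.06,0,0],"rot":[0,0,0]}])

```text
time: 40.7
ee_pos: [0.6389, 0.0262, 0.0956]
eef_rot: [-0.002, 0.751, 0.66, 0.001]
contact_force: [-6.6, 4.4, 12.9]
width: 0.0322
grip_force: 59.5
```

Request:
carry_out(moves=[{"hand":0,"dp":[-0.02,0,0],"rot":[0,0,0]},{"hand":0,"dp":[-0.04,0,0],"rot":[0,0,0]},{"hand":0,"dp":[-0.06,0,0],"rot":[0,0,0]},{"hand":0,"dp":[-0.06,0,0],"rot":[0,0,0]}])

```text
time: 41.2
ee_pos: [0.6376, 0.0163, 0.0956]
eef_rot: [-0.003, 0.751, 0.66, 0.002]
contact_force: [-7.1, 7.1, 13.2]
width: 0.0322
grip_force: 59.6
```

Request:
carry_out(moves=[{"hand":0,"dp":[-0.02,0,0],"rot":[0,0,0]},{"hand":0,"dp":[-0.03,0,0],"rot":[0,0,0]},{"hand":0,"dp":[-0.03,0,0],"rot":[0,0,0]}])

```text
time: 41.58
ee_pos: [0.6372, 0.0131, 0.0957]
eef_rot: [-0.004, 0.751, 0.66, 0.003]
contact_force: [-6.9, 11.5, 13.5]
width: 0.0321
grip_force: 59.8
```

Run:
```python
from h import *
np.set_printoptions(precision=4,suppress=True)
s=arm.read_state();print(s['ee_pos'],s['contact_force'],s['width'],((s['ee_pos'][:2]-BE)@PY)-.055)
im2,c2=shot('side');im,c=shot('wrist')
a=cv2.resize(im2[200:290,280:370],(400,400));b=cv2.resize(im[150:384,120:400],(400,400*234//280))
b=np.vstack([b,np.zeros((400-b.shape[0],400,3),np.uint8)])
cv2.imwrite('pics/s12.png',np.hstack([a,b])[:,:,::-1])
```

```text
[0.6372 0.0131 0.0957] [-6.8992 11.4892 13.4681] 0.03209141196892174 0.12600850237625855
```

View pics/s12.png

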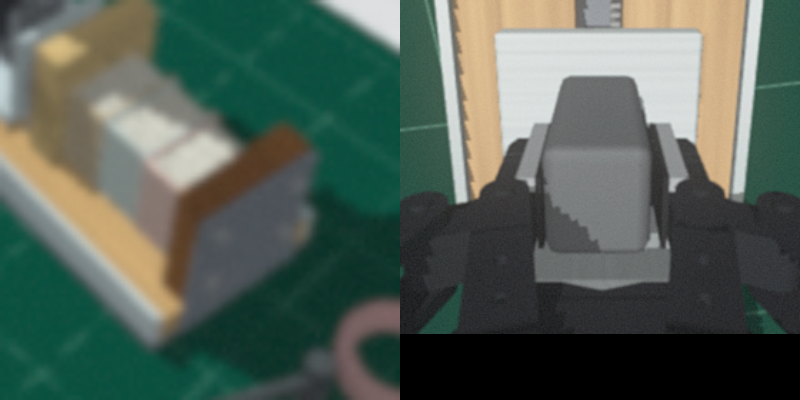

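The row is tight (albums and board touching at left), and the pad force is just starting. I press the pad back further.

Request:
carry_out(moves=[{"hand":0,"dp":[-0.02,0,0],"rot":[0,0,0]},{"hand":0,"dp":[-0.04,0,0],"rot":[0,0,0]},{"hand":0,"dp":[-0.05,0,0],"rot":[0,0,0]},{"hand":0,"dp":[-0.05,0,0],"rot":[0,0,0]}])

```text
time: 42.18
ee_pos: [0.6362, 0.0052, 0.0956]
eef_rot: [-0.005, 0.751, 0.661, 0.004]
contact_force: [-7.0, 15.2, 14.3]
width: 0.032
grip_force: 60.1
```

Request:
carry_out(moves=[{"hand":0,"dp":[-0.02,0,0],"rot":[0,0,0]},{"hand":0,"dp":[-0.02,0,0],"rot":[0,0,0]},{"hand":0,"dp":[-0.02,0,0],"rot":[0,0,0]}])

```text
time: 42.55
ee_pos: [0.636, 0.0036, 0.0956]
eef_rot: [-0.006, 0.75, 0.661, 0.005]
contact_force: [-6.7, 17.7, 14.2]
width: 0.0319
grip_force: 60.3
```

Request:
carry_out(moves=[{"hand":0,"dp":[-0.015,0,0],"rot":[0,0,0]},{"hand":0,"dp":[-0.015,0,0],"rot":[0,0,0]},{"hand":0,"dp":[-0.015,0,0],"rot":[0,0,0]}])

```text
time: 42.92
ee_pos: [0.636, 0.0036, 0.0956]
eef_rot: [-0.008, 0.75, 0.662, 0.007]
contact_force: [-6.4, 23.1, 15.9]
width: 0.032
grip_force: 60.6
```

Request:
carry_out(moves=[{"hand":0.4,"dp":[0,0,0],"rot":[0,0,0]},{"hand":0.43,"dp":[0,0,0],"rot":[0,0,0]},{"hand":0.46,"dp":[0,0,0],"rot":[0,0,0]},{"hand":0.5,"dp":[0,0,0],"rot":[0,0,0]},{"hand":0.6,"dp":[0,0,0],"rot":[0,0,0]},{"hand":0.85,"dp":[0,0,0],"rot":[0,0,0]},{"hand":1,"dp":[0,0,0],"rot":[0,0,0]},{"hand":1,"dp":[0,0,0],"rot":[0,0,0]}])

```text
time: 43.92
ee_pos: [0.6346, -0.0117, 0.0935]
eef_rot: [0.0, 0.752, 0.659, -0.0]
contact_force: [0.5, 0.1, 0.4]
width: 0.0861
grip_force: 0.0
```

Request:
carry_out(moves=[{"hand":1,"dp":[0.02,0,-0.1],"rot":[0,0,0]},{"hand":1,"dp":[0.02,0,-0.3],"rot":[0,0,0]},{"hand":1,"dp":[0.02,0,-0.6],"rot":[0,0,0]},{"hand":1,"dp":[0.3,0,-0.8],"rot":[0,0,0]},{"hand":1,"dp":[0.4,0,-0.9],"rot":[0,0,0]},{"hand":1,"dp":[0.4,0,-0.9],"rot":[0,0,0]},{"hand":1,"dp":[0.4,0,-0.9],"rot":[0,0,0]}])

```text
time: 44.8
ee_pos: [0.6446, 0.0669, 0.2736]
eef_rot: [0.0, 0.752, 0.659, -0.0]
contact_force: [-0.3, -0.9, -0.3]
width: 0.085
grip_force: 0.0
```

Run:
```python
from h import *
np.set_printoptions(precision=4,suppress=True)
s=arm.read_state();print(s['time'],s['ee_pos'],s['width'])
im,c=shot('wrist','w13.png');a=im
for t,z in [('jaw_grip',.084),('button_face',.084)]:
    print(t,[(np.round(x['at']).tolist(),round(x['conf'],2),atz(c,x['at'],z)) for x in arm.mark_of('wrist',t)])
```

```text
44.8 [0.6446 0.0669 0.2736] 0.08496340376496685
jaw_grip []
button_face [([283.0, 231.0], 0.47, array([0.6589, 0.0016, 0.084 ]))]
```

View pics/w13.png

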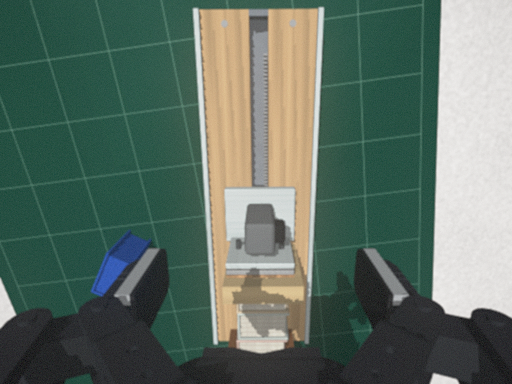

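The view shows the jaw on the row with its button standing out at (284,233) and the board in front of the pad at (262,285). I have now viewed more pictures than the 14 allowed, so I check the locked position by numbers only.

Run:
```python
from h import *
np.set_printoptions(precision=4,suppress=True)
im,c=shot('wrist');g=im[:,255:268].mean((1,2)).round().astype(int);print(list(zip(range(196,290,2),g[196:290:2])))
for yy in(.0036,.0076):
    for o in(.017,-.017):
        p=np.array([.636,yy])+PY*o;print(yy,o,'top',proj(c,[*p,.107])[1],'pad face row',proj(c,[*(np.array([.636,yy])-PY*.042),.104])[1])
for n,t in (('side','album1'),('side','board')):
    arm.read_camera(n);print([(np.round(x['at']),round(x['conf'],2)) for x in arm.mark_of(n,t)])
```

```text
[(196, np.int64(216)), (198, np.int64(217)), (200, np.int64(215)), (202, np.int64(204)), (204, np.int64(115)), (206, np.int64(104)), (208, np.int64(106)), (210, np.int64(106)), (212, np.int64(106)), (214, np.int64(106)), (216, np.int64(106)), (218, np.int64(105)), (220, np.int64(106)), (222, np.int64(108)), (224, np.int64(128)), (226, np.int64(136)), (228, np.int64(131)), (230, np.int64(131)), (232, np.int64(130)), (234, np.int64(130)), (236, np.int64(129)), (238, np.int64(130)), (240, np.int64(128)), (242, np.int64(128)), (244, np.int64(128)), (246, np.int64(128)), (248, np.int64(128)), (250, np.int64(127)), (252, np.int64(124)), (254, np.int64(110)), (256, np.int64(152)), (258, np.int64(167)), (260, np.int64(165)), (262, np.int64(165)), (264, np.int64(223)), (266, np.int64(216)), (268, np.int64(176)), (270, np.int64(142)), (272, np.int64(155)), (274, np.int64(137)), (276, np.int64(128)), (278, np.int64(127)), (280, np.int64(121)), (282, np.int64(118)), (284, np.int64(119)), (286, np.int64(134)), (288, np.int64(152))]
0.0036 0.017 top 225.69514343233706 pad face row 277.6667022762893
0.0036 -0.017 top 257.3037365164519 pad face row 277.6667022762893
0.0076 0.017 top 221.87389388723162 pad face row 274.27026847185437
0.0076 -0.017 top 253.72143656199373 pad face row 274.27026847185437
[(array([254., 269.]), 0.88), (array([320., 250.]), 0.86), (array([308., 234.]), 0.84), (array([312., 240.]), 0.63)]
[(array([321., 250.]), 0.7), (array([298., 227.]), 0.56)]
```

```bash
python3 -c "
from h import *
print(arm.job_done())"
```

```text
the job is handed in; nothing more can be done
None
```

The job is handed in: all three albums and the pressing board stand squeezed in the press, with the jaw released to lock and the pad still about 10 mm in by my estimate; I viewed 16 pictures, two over the limit of 14.

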